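Load the vibratory finisher with sawn blanks and start it

ROBOT

A 6-joint arm with a two-finger parallel gripper is mounted at the origin on the work surface; the furniture and walls round the work are solid. World frame = base frame: x ahead of the robot, y to its left, z up, the work surface at z = 0. Lengths are in m, angles in rad, forces in N, time in s.
With the tool pointing down it reaches from about 0.35 to 0.85 m from the base axis. Payload 8.1 kg.
Tool frame: the origin (TCP) lies at the very end of the fingers, on their centre line; the grasp point (between the pads) lies manip.grip_point_offset behind it (manip.grip_point_offset is the distance from the TCP to the grasp point, in m); z points along the fingers, y is the line along which they close (so a half turn about z gives the same grasp; the last joint's range is limited). The gripper opens to 93 mm and grips with 3 to 60 N. Pads are 15 mm wide; open, the fingers measure 128 mm over their backs; the gripper's body (75 mm by 188 mm) begins 65 mm behind the grasp point.
Start: joints at [-1.318, 0.13, 1.488, -0, 1.523, -0.085], TCP at [0.199, -0.566, 0.219] pointing down, gripper open.
Joint ranges: [-2.96, 2.96], [-0.89, 2.26], [0.02, 2.5], [-1.34, 4.48], [0, 2.73], [-2.66, 2.66]. Speed limits (rad/s): [2.39, 2.39, 2.79, 3.14, 3.14, 3.14].

INTERFACE

Orientations are given as a 3x3 rotation matrix whose columns are the frame's x, y, z axes.
In Python, from cell import manip, snapshot, camera_model, models gives the robot as it stands.
- The arm moves only by the tool arm_command, never from a script. Its argument "plan" is a list of rows, each a list of 7 numbers: the shift along the world's x, y, z in m, then the turn, a rotation vector about the world's x, y, z in degrees, then the opening, from -1 (shut) to 1 (fully open). A call has 1 to 8 rows; each row shifts and turns the commanded pose from where the row before left it; what a row does not reach is not made up. A row lasts 1/12 s, in which the tool goes at most 41.7 mm and 7.16 degrees, less where a joint would pass 70% of its speed; a pose out of reach is approached as far as the arm can. A call with a gripper value outside its range is refused whole. The fingers move at their own pace and stop on an object; the grip force is fixed at half the most. Time passes only in rows, so rows that do not move let the fingers close. It gives the time, the measured TCP pose, the force, the opening and the grip force at its end, in the units of the state.
- manip.get_obs(): the state, without advancing time (a new reading comes with each control period).
- snapshot(name): name is "side" or "top" or "wrist"; returns the picture (384x512x3 uint8, red, green, blue); there is no depth.
- camera_model(name): a dict with "K" (3x3 intrinsics, pixels), "rvec" (rotation vector, rad) and "tvec" (3), from world to camera coordinates, as OpenCV has them. Camera axes: x right, y down, z forward; pixel columns grow to the right and rows downward; lengths in m; the calibration is good to about 2 mm. A picture is of the moment at which its call begins: read the wrist's pose just before it. camera_model takes no time and is no camera call; for the wrist camera it gives the pose at the moment of the call.
- manip.finish_job(): hands the job in; it is judged then, once.
Trained networks look in the newest picture that a camera, given by its name, has taken for a name from the list of things; names that differ only in an ending like _2 or _b are one class to them, and where a whole thing is asked for, a point or a joint stands for the part that bears it (a point fixed in the world has none). Each returns a list of dicts, best first, with "confidence" (0 to 1); they miss things now and then, are a little off and sometimes report something else, mostly with a low value. They report only what shows in the picture. A call takes as long as a camera call. They do not tell look-alikes from the thing itself.
- models.recognise(camera, thing): "xyz" ([x, y, z] in m, in the coordinates of the camera as it stood for that picture, good to about 4 mm: the middle of the surface that is visible of it).
- models.outline_of(camera, thing): "pixels" (384x512 bool, what is visible of it).
The state is a dict: "clock": time; "joint_pos": joint angles; "qd": joint speeds; "effort": joint torques, N m; "eef_pos": TCP position; "tcp_rot": TCP orientation; "contact_force": force on the tool from outside, world axes, zero at the start; "ft_torque": the same for the moment, N m; "width": finger opening in m; "finger_force": force on a finger pad.
Only numpy, scipy, OpenCV 4.12 (cv2) and the standard library are available. Lean on these libraries where they do the work, as an engineer would, in place of code of your own. Each camera call takes 0.05 s, during which the arm holds its last target. There are 200 camera calls.

TASK

Load the vibratory finisher with all the sawn wooden blanks: turn its lock knob free, slide the cover fully open, pour the blanks from the scoop cup into the tub and add the stray ones lying on the table. Stand the empty cup upright on the table again, slide the cover fully shut, turn the knob back to locked, and only then press the start button. Leave the other tools and offcuts where they lie.

Things in the scene. Friction and masses are not known exactly. Their poses are not given: they have to be found in the camera images.
- tub_in (a point): Centre of the tub floor of the vibratory finisher, a fixed grey machine 150 mm wide (x) and 335 mm long (y): open-topped tub at its -y end, closed motor housing at its +y end. Axes: x across it, away from the robot; y along it, the way the cover opens; z up. Tub 128 (x) by 134 mm (y) inside, floor 22, wall tops 89, guides along both long sides 100 mm over the table. The shut cover's underside is 67 mm above this point.
- cover_grip (a point): Centre of the black upright grip on the sliding cover: a bar 62 mm along the machine's x and 16 mm thick along its y, reaching 38 mm above the cover plate; this point is 22 mm above the plate. The plate, 134 x 136 mm, 5 mm thick, lies with its top 94 mm above the table. Axes as the machine's.
- cover (a joint): How far the cover is slid open along the machine's +y, m: 0 fully shut, 0.122 fully open over the motor housing. It stays where it is left; moving it takes about 2 to 4 N. While the knob is locked a steel pin in a slot of the cover's front edge holds it shut (3 mm of play).
- knob_grip (a point): Centre of the wing of the black lock knob, on its upright axis, on a bridge over the machine's front edge. The wing is a bar 58 mm long along this point's y axis, 13 mm thick along its x and 26 mm high; this point is 138 mm above the table, half-way up the wing. The bridge's top is 112 mm above the table.
- lock_knob (a joint): Angle of the lock knob, rad: 0 locked (wing along the machine's y, pin down), 1.4 free (pin lifted clear of the cover, from about 1.15 on). It grows anticlockwise seen from above, has stops at both ends, stays where it is left and takes about 0.06 N m to turn. The pin goes down only when the cover is shut.
- start_top (a point): Top of the black round start button, 26 mm across, on the +y end of the motor housing, beyond the open cover; z up. Pressed straight down.
- start (a joint): Travel of the start button, m: 0 up, 0.006 fully down (5 N); it springs back.
- scoop_c (a point): Centre, 25 mm above the underside, of the scoop cup: bare sheet steel, flat bottom, open top, 0.2 kg. 65 mm wide over its upright parallel sides (y), 136 mm long (x from -70 to +66 mm). Back wall at -x 50 mm high. At +x a 41-degree ramp rises from the floor at x = 28 mm to the lip at x = 66 mm, 34 mm up: it pours over this lip when tipped forward 90 to 100 degrees. Walls 3 mm.
- blank0_c (a point): Centre of a sawn wooden blank, a plain block 30 x 24 x 22 mm (its x, y, z), 14 g; it lies in the scoop cup at the start. Absent in some starts.
- blank1_c (a point): Centre of a sawn wooden blank, a plain block 30 x 24 x 22 mm (its x, y, z), 14 g; it lies in the scoop cup at the start. Absent in some starts.
- blank2_c (a point): Centre of a sawn wooden blank, a plain block 30 x 24 x 22 mm (its x, y, z), 14 g; it lies in the scoop cup at the start. Absent in some starts.
- blank3_c (a point): Centre of a sawn wooden blank, a plain block 30 x 24 x 22 mm (its x, y, z), 14 g; it lies in the scoop cup at the start. Absent in some starts.
- blank4_c (a point): Centre of a sawn wooden blank, a plain block 30 x 24 x 22 mm (its x, y, z), 14 g; it lies in the scoop cup at the start. Absent in some starts.
- blank5_c (a point): Centre of a sawn wooden blank, a plain block 30 x 24 x 22 mm (its x, y, z), 14 g; it lies in the scoop cup at the start. Absent in some starts.
- stray0_c (a point): Centre of a stray blank, same block 30 x 24 x 22 mm (its x, y, z), 14 g, lying on the table in front of the machine. Absent in some starts.
- stray1_c (a point): Centre of a stray blank, same block 30 x 24 x 22 mm (its x, y, z), 14 g, lying on the table in front of the machine. Absent in some starts.
- stray2_c (a point): Centre of a stray blank, same block 30 x 24 x 22 mm (its x, y, z), 14 g, lying on the table in front of the machine. Absent in some starts.
- spanner: Open-ended spanner, 39 x 224 x 9 mm (x, y, z), lying loose; origin at the centre of its underside. To be left alone.
- pliers: Pliers with red handles, 56 x 176 x 13 mm (x, y, z), lying loose; origin at the centre of its underside. To be left alone.
- pencil: Red pencil, 8 x 163 x 10 mm (x, y, z), lying loose; origin at the centre of its underside. To be left alone.
- offcut_a: Wooden offcut, 120 x 50 x 22 mm (x, y, z), lying loose; origin at the centre of its underside. To be left alone.
- sanding_block: Wooden sanding block, 60 x 110 x 32 mm (x, y, z), lying loose; origin at the centre of its underside. To be left alone.
- test_piece: Square plywood test piece, 60 x 60 x 40 mm (x, y, z), lying loose; origin at the centre of its underside. To be left alone.
Not all that is in view belongs to the job. What is shaped like the part that bears stray0_c but green or turquoise is not meant.

How it is judged:
By the outcome, as a careful person would: the job done as asked, in the order asked, and still so for the second after the job is handed in, with the robot touching nothing.
Of blank0, blank1, blank2, blank3, blank4, blank5 only 3 to 6 are there at a start; the rules pass over those that are not, and their reading is None.
Of stray0, stray1, stray2 only 1 to 3 are there at a start; the rules pass over those that are not, and their reading is None.
At some moment in a run one of scoop, stray0, stray1, stray2 may be knocked a few centimetres aside while the robot is not near it.
It also fails if it takes over 210 s, if anything falls off the work surface, if the arm or the gripper's body presses on something with over 40 N, if the wrist force passes 120 N, or if a joint passes its speed limit or range.

## Working session

There is one attempt and no reset: what is moved stays moved. The work goes in short steps, Python scripts to look and compute and a tool call to move; the robot and the scene stay as the last step left them, time stands still between calls to the robot, and variables do not carry over. Pictures are saved under pics/ and viewed, at most 14 in all, crops included, and the job is handed in when it is done.

Besides the shell and the picture viewer there is one more tool, called after "Request:" as name(argument=value, ...), one argument or row to a line, values as JSON. arm_command: Moves the arm, as the interface text tells. Its arguments: {"type":"object","properties":{"plan":{"type":"array"}},"required":["plan"]}

```bash
ls; mkdir -p pics
cat > h.py <<'E'
import numpy as np, cv2
from cell import manip, snapshot, camera_model, models
def cam(n):
    c=camera_model(n); R=cv2.Rodrigues(np.array(c["rvec"],float))[0]; return np.array(c["K"]),R,np.array(c["tvec"],float).ravel()
def w(n,p):
    K,R,t=cam(n); return R.T@(np.array(p)-t)
def ray(n,u,v,z):
    K,R,t=cam(n); o=-R.T@t; d=R.T@np.linalg.inv(K)@np.array([u,v,1.]); return o+d*(z-o[2])/d[2]
def px(n,P):
    K,R,t=cam(n); q=K@(R@np.array(P)+t); return q[:2]/q[2]
def snap(n,f):
    im=snapshot(n); cv2.imwrite("pics/"+f,im[:,:,::-1]); return im
def rec(n,th,m=4):
    for d in models.recognise(n,th)[:m]:
        P=w(n,d["xyz"]); print(n,th,round(d["confidence"],2),P.round(3),px(n,P).round(0))
E
python3 - <<'E'
from h import *
print(manip.grip_point_offset, manip.get_obs())
a=snap("top","t0.png");b=snap("side","s0.png")
for th in ["tub_in","cover_grip","knob_grip","start_top","scoop_c","stray0_c","blank0_c"]:
    rec("top",th,9 if 'a' in th and '0' in th else 2)
cv2.imwrite("pics/t0b.png",cv2.resize(a[:,:,::-1],(800,600)))
cv2.imwrite("pics/s0b.png",cv2.resize(b[:,:,::-1],(800,600)))
E
```

```text
pics
0.0188 {'clock': 0.0, 'joint_pos': array([-1.31839129e+00,  1.31171760e-01,  1.48925322e+00,  9.86711586e-06,
        1.52300030e+00, -8.53718000e-02]), 'qd': array([ 0.00010598, -0.00029067,  0.00020041,  0.00053275, -0.0001074 ,
       -0.00026926]), 'effort': array([-7.56266381e-04, -5.59842718e+01, -4.91758382e+01,  7.68185430e-02,
        3.56842065e-02, -1.11015415e-04]), 'eef_pos': array([ 0.1987341 , -0.56553648,  0.21759543]), 'tcp_rot': array([[ 9.43493929e-01,  3.31389508e-01, -4.48124498e-04],
       [ 3.31389769e-01, -9.43492270e-01,  1.77701961e-03],
       [ 1.66083655e-04, -1.82511109e-03, -9.99998321e-01]]), 'contact_force': array([ 0.38967827,  0.03340552, -0.0392987 ]), 'ft_torque': array([ 0.0341058 , -0.00362416,  0.0051643 ]), 'finger_force': 0.0, 'width': 0.0930945733747433}
top tub_in 0.65 [ 0.636 -0.044  0.09 ] [253. 137.]
top cover_grip 0.6 [ 0.657 -0.131  0.094] [288. 127.]
top knob_grip 0.5 [ 0.591 -0.095  0.148] [276. 151.]
top scoop_c 0.83 [ 0.412 -0.26   0.024] [338. 226.]
top scoop_c 0.52 [ 0.66  -0.131  0.099] [288. 125.]
top stray0_c 0.65 [0.429 0.116 0.021] [193. 223.]
top stray0_c 0.6 [0.437 0.046 0.024] [220. 219.]
top stray0_c 0.44 [ 0.425 -0.03   0.021] [249. 223.]
```

View pics/t0b.png

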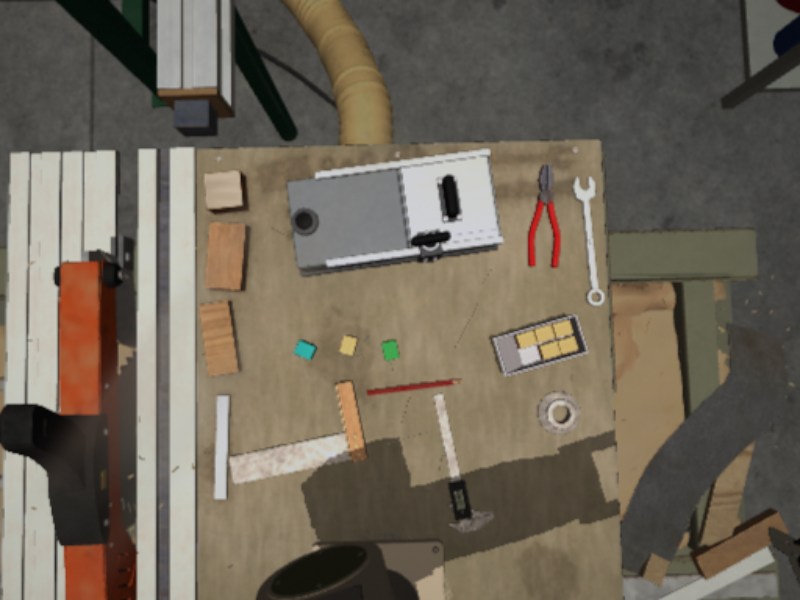

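View pics/s0b.png

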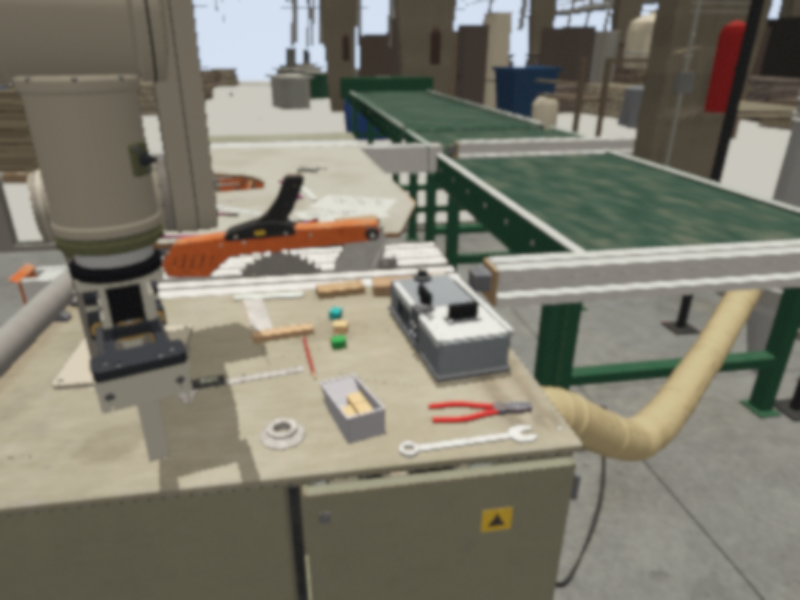

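The top view (800x600 scale) shows:
- **Machine:** housing on the left, start button at (304,221), cover grip at (450,198), knob at (430,240).
- **Cup:** at (540,345) with about 5 blanks, and the ramp seems to be at its left end.
- **Stray candidates:** green (390,350), wooden (348,345) and turquoise (305,350). I choose the wooden one at (348,345). The offcuts at the left, (220,338) and (225,255), are too big to be strays.

Next I check these in one close crop and measure.

Run:
```python
from h import *
print([x for x in dir(manip) if x[0]!='_'])
a=cv2.imread("pics/t0.png")
c1=cv2.resize(a[85:180,180:335],(800,490),interpolation=cv2.INTER_CUBIC)
c2=cv2.resize(a[195:245,180:390],(800,190)[:2],interpolation=cv2.INTER_CUBIC)
cv2.imwrite("pics/c1.png",c1[:405]);
cv2.imwrite("pics/c.png",np.vstack([c1[:405],c2]))
for th in ["cover_grip","knob_grip","start_top","scoop_c","stray0_c","cover","lock_knob"]:
    for d in models.outline_of("top",th)[:3]:
        m=d["pixels"].astype(np.uint8); ys,xs=np.nonzero(m)
        if len(xs)<5: continue
        print(th,round(d["confidence"],2),len(xs),[np.round(v,1) for v in cv2.minAreaRect(np.c_[xs,ys].astype(np.float32))], xs.mean().round(1),ys.mean().round(1))
```

```text
['IKError', 'finish_job', 'get_obs', 'grip_point_offset']
cover_grip 0.55 2638 [array([287.5, 128.3]), array([52.3, 55.9]), np.float64(81.9)] 288.7 126.6
knob_grip 0.53 201 [array([276. , 153.5]), array([11., 24.]), np.float64(90.0)] 275.3 152.7
start_top 0.66 109 [array([360. , 209.4]), array([ 9.5, 11.7]), np.float64(71.6)] 359.9 209.3
start_top 0.53 85 [array([194. , 140.5]), array([ 9., 10.]), np.float64(90.0)] 194.0 140.6
scoop_c 0.78 661 [array([345.8, 220.1]), array([25.8, 54.8]), np.float64(73.9)] 340.1 224.3
cover 0.81 2611 [array([287.5, 128.4]), array([52.2, 55.2]), np.float64(82.2)] 288.5 126.4
lock_knob 0.74 227 [array([276., 153.]), array([12., 24.]), np.float64(90.0)] 275.5 152.7
```

View pics/c.png

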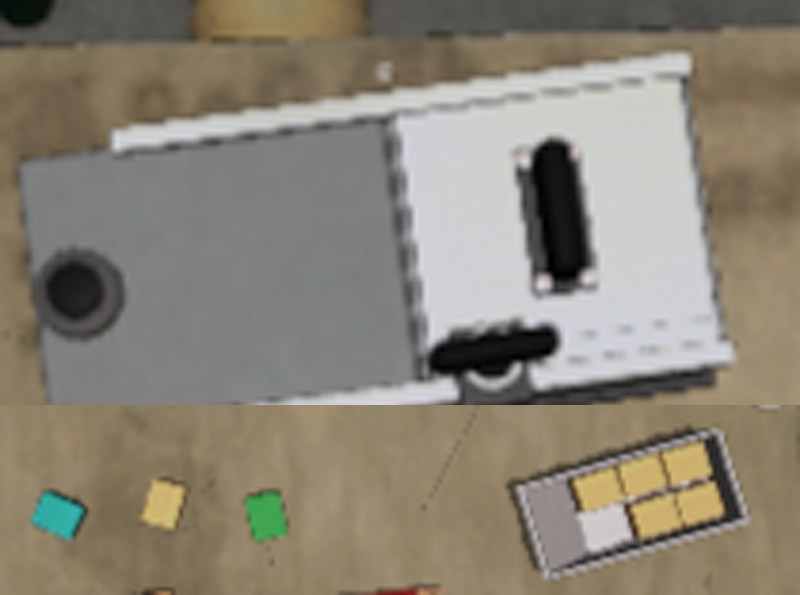

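The close crop shows the wooden stray at crop pixel (165,503), between the turquoise piece (58,515) and the green piece (266,515). The cup has 5 blanks, with its ramp at the left end. The knob is locked, with its wing along the machine's y.

Run:
```python
from h import *
A=lambda x,y,z: ray("top",180+(x+.5)/5.161-.5,85+(y+.5)/5.161-.5,z)
B=lambda x,y,z: ray("top",180+(x+.5)/3.81-.5,195+(y-405+.5)/3.8-.5,z)
f=lambda n,P: print(n,P.round(4))
g=A(561,210,.132); g1=A(551,140,.132); g2=A(571,282,.132)
f("grip",g); d=g1-g2; print("yaw grip",np.degrees(np.arctan2(d[1],d[0])), np.linalg.norm(d))
k1=A(432,358,.151);k2=A(556,338,.151); f("knob",(k1+k2)/2); d=k1-k2; print(np.degrees(np.arctan2(-d[0],d[1])),np.linalg.norm(d))
e1=A(402,118,.094);e2=A(685,78,.094);d=e1-e2; print("edge",np.degrees(np.arctan2(-d[0],d[1])))
f("start",A(75,290,.11))
a,b,c,dd=B(515,482,.034),B(720,430,.05),B(747,520,.05),B(550,577,.034)
for p in (a,b,c,dd): f("cup",p)
fr=(a+dd)/2;bk=(b+c)/2; d=fr-bk; print("cup yaw of x",np.degrees(np.arctan2(d[1],d[0])),np.linalg.norm(d)); f("cupc",bk+d/np.linalg.norm(d)*.07)
f("stray",B(165,503,.022))
q=[B(*p,.022) for p in((153,478),(186,485),(177,530),(143,522))]
d=q[0]-q[3]+q[1]-q[2];print("stray long yaw",np.degrees(np.arctan2(d[1],d[0])))
```

```text
grip [ 0.6529 -0.1276  0.132 ]
yaw grip 6.076646105293215 0.06546580043757617
knob [ 0.5878 -0.0943  0.151 ]
7.7681858083135875 0.05512384264265219
edge 6.743831314548424
start [0.6264 0.0955 0.11  ]
cup [ 0.4418 -0.1982  0.034 ]
cup [ 0.4729 -0.3328  0.05  ]
cup [ 0.4129 -0.3478  0.05  ]
cup [ 0.3776 -0.2193  0.034 ]
cup yaw of x 104.18941384992094 0.13659655543739357
cupc [ 0.4259 -0.2729  0.0418]
stray [0.4335 0.0384 0.022 ]
stray long yaw -13.24213050980713
```

Request:
arm_command(
  plan=[
    [0.024,0.0295,0,0,0,4.85,1],
    [0.024,0.0295,0,0,0,4.85,1],
    [0.024,0.0295,0,0,0,4.85,1],
    [0.024,0.0295,0,0,0,4.85,1],
    [0.024,0.0295,0,0,0,4.85,1],
    [0.024,0.0295,0,0,0,4.85,1],
    [0.024,0.0295,0,0,0,4.85,1],
    [0.024,0.0295,0,0,0,4.85,1],
  ],
)

```text
clock: 1.47
eef_pos: [0.3917, -0.3285, 0.2189]
tcp_rot: [[0.524, 0.852, 0.0], [0.852, -0.524, -0.0], [-0.0, 0.001, -1.0]]
contact_force: [0.2, -0.5, 1.3]
width: 0.0925
finger_force: 0.0
```

Request:
arm_command(
  plan=[
    [0.024,0.0295,0,0,0,4.85,1],
    [0.024,0.0295,0,0,0,4.85,1],
    [0.024,0.0295,0,0,0,4.85,1],
    [0.024,0.0295,0,0,0,4.85,1],
    [0.024,0.0295,0,0,0,4.85,1],
    [0.024,0.0295,0,0,0,4.85,1],
    [0.015,0.0295,0,0,0,4.85,1],
    [0,0,0,0,0,0,1],
  ],
)

```text
clock: 2.13
eef_pos: [0.5521, -0.1184, 0.2186]
tcp_rot: [[-0.047, 0.999, 0.001], [0.999, 0.047, 0.002], [0.002, 0.001, -1.0]]
contact_force: [-0.3, -0.4, -0.2]
width: 0.0934
finger_force: 0.0
```

```bash
cat >> h.py <<'E'
def st():
    o=manip.get_obs(); R=o["tcp_rot"]
    print("t",round(o["clock"],2),"p",o["eef_pos"].round(4),"yawY",np.degrees(np.arctan2(R[1,1],R[0,1])).round(1),"z",R[:,2].round(3),"j",np.degrees(o["joint_pos"]).round(1),"F",o["contact_force"].round(1),"w",o["width"].round(4),"ff",round(float(o["finger_force"]),1))
E
python3 - <<'E'
from h import *
st()
im=snap("wrist","w0.png")
for th in ["cover_grip","knob_grip","start_top"]: rec("wrist",th,2)
E
```

```text
Traceback (most recent call last):
  File "h.py", line 18, in st
    print("t",round(o["clock"],2),"p",o["eef_pos"].round(4),"yawY",np.degrees(np.arctan2(R[1,1],R[0,1])).round(1),"z",R[:,2].round(3),"j",np.degrees(o["joint_pos"]).round(1),"F",o["contact_force"].round(1),"w",o["width"].round(4),"ff",round(float(o["finger_force"]),1))
                                                                                                                                                                                                                  ^^^^^^^^^^^^^^^^
AttributeError: 'float' object has no attribute 'round'
```

```bash
sed -i 's/o\["width"\].round(4)/round(float(o["width"]),4)/' h.py
python3 - <<'E'
from h import *
st()
im=snap("wrist","w0.png")
for th in ["cover_grip","knob_grip","start_top"]: rec("wrist",th,2)
E
```

```text
t 2.13 p [ 0.5521 -0.1184  0.2186] yawY 2.7 z [ 0.001  0.002 -1.   ] j [-17.4   2.   91.1   0.1  86.9 -20.1] F [-0.3 -0.4 -0.2] w 0.0934 ff 0.0
wrist cover_grip 0.98 [ 0.656 -0.122  0.093] [374. 183.]
wrist knob_grip 0.56 [ 0.583 -0.099  0.149] [306. 166.]
wrist knob_grip 0.39 [ 0.443 -0.327  0.024] [171. 316.]
```

View pics/w0.png

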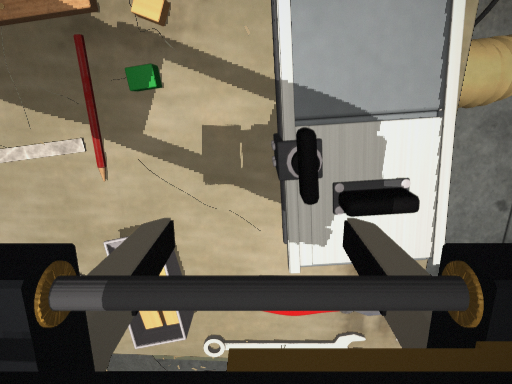

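The wrist view shows the knob wing top from (305,130) to (311,202), the cover grip top from (339,202) to (419,201), the green look-alike at (142,76), and the wooden stray at the top edge.

Run:
```python
from h import *
k1=ray("wrist",305,130,.151);k2=ray("wrist",311,202,.151);print("knob",((k1+k2)/2).round(4),np.linalg.norm(k1-k2)); d=k1-k2;print(np.degrees(np.arctan2(-d[0],d[1])))
g1=ray("wrist",341,202,.132);g2=ray("wrist",419,202,.132);print("grip",((g1+g2)/2).round(4),np.linalg.norm(g1-g2));d=g2-g1;print(np.degrees(np.arctan2(d[1],d[0])))
a=ray("wrist",276,0,.1);b=ray("wrist",294,272,.1);d=a-b;print("guide",a,b,np.degrees(np.arctan2(-d[0],d[1])))
print(px("wrist",[0.5521,-0.1184,0.2186]), px("top",[0.588,-0.094,.138]))
```

```text
knob [ 0.5842 -0.0998  0.151 ] 0.054161523713342194
8.923469178212605
grip [ 0.6481 -0.1306  0.132 ] 0.06362006564393907
2.011719529119683
guide [0.55727978 0.02261327 0.1       ] [ 0.58652909 -0.21487999  0.1       ] 7.021105278163309
[265.1669097  223.55480442] [274.84800719 152.86912205]
```

Request:
arm_command(
  plan=[
    [0.034,0.0215,0,0,0,4.3,1],
    [0,0,-0.02,0,0,0,1],
    [0,0,-0.025,0,0,0,1],
    [0,0,-0.025,0,0,0,1],
    [0,0,-0.018,0,0,0,1],
    [0,0,-0.01,0,0,0,1],
    [0,0,0,0,0,0,1],
    [0,0,0,0,0,0,0],
  ],
)

```text
clock: 3.0
eef_pos: [0.5835, -0.1031, 0.1209]
tcp_rot: [[-0.11, 0.994, -0.0], [0.994, 0.11, -0.0], [0.0, -0.0, -1.0]]
contact_force: [-1.0, -0.4, 0.5]
width: 0.0899
finger_force: 0.0
```

Request:
arm_command(
  plan=[
    [0,0,0,0,0,0,-1],
    [0,0,0,0,0,0,-1],
    [0,0,0,0,0,0,-1],
    [0,0,0,0,0,0,-1],
    [0,0,0,0,0,0,-1],
    [0,0,0,0,0,0,-1],
  ],
)

```text
clock: 3.5
eef_pos: [0.584, -0.1021, 0.121]
tcp_rot: [[-0.112, 0.994, 0.0], [0.994, 0.112, -0.0], [-0.0, 0.0, -1.0]]
contact_force: [0.5, -0.3, -0.1]
width: 0.0513
finger_force: 0.0
```

Request:
arm_command(
  plan=[
    [0.001,0.004,0,0,0,0,-1],
    [0,0,0,0,0,0,-1],
    [0,0,0,0,0,0,-1],
    [0,0,0,0,0,0,-1],
    [0,0,0,0,0,0,-1],
    [0,0,0,0,0,0,-1],
    [0,0,0,0,0,0,-1],
    [0,0,0,0,0,0,-1],
  ],
)

```text
clock: 4.17
eef_pos: [0.589, -0.0977, 0.1207]
tcp_rot: [[-0.112, 0.994, 0.009], [0.994, 0.112, 0.0], [-0.001, 0.009, -1.0]]
contact_force: [23.6, 1.3, -15.2]
width: 0.0127
finger_force: 30.0
```

Request:
arm_command(
  plan=[
    [0.004,0,0,0,0,0,-1],
    [0,0,0,0,0,0,-1],
    [0,0,0,0,0,0,-1],
  ],
)

```text
clock: 4.42
eef_pos: [0.5892, -0.0977, 0.1206]
tcp_rot: [[-0.112, 0.994, 0.0], [0.994, 0.112, 0.001], [0.001, 0.001, -1.0]]
contact_force: [1.8, 2.2, -0.8]
width: 0.0129
finger_force: 30.0
```

Request:
arm_command(
  plan=[
    [0,0,0,0,0,5,-1],
    [0,0,0,0,0,6,-1],
    [0,0,0,0,0,6,-1],
    [0,0,0,0,0,6,-1],
    [0,0,0,0,0,6,-1],
    [0,0,0,0,0,6,-1],
    [0,0,0,0,0,6,-1],
    [0,0,0,0,0,0,-1],
  ],
)

```text
clock: 5.08
eef_pos: [0.5909, -0.0968, 0.1207]
tcp_rot: [[-0.741, 0.671, 0.005], [0.671, 0.741, 0.002], [-0.002, 0.004, -1.0]]
contact_force: [13.2, 6.2, -7.0]
width: 0.0129
finger_force: 30.0
```

Request:
arm_command(
  plan=[
    [0.002,0.001,0,0,0,6,-1],
    [0,0,0,0,0,6,-1],
    [0,0,0,0,0,6,-1],
    [0,0,0,0,0,6,-1],
    [0,0,0,0,0,6,-1],
    [0,0,0,0,0,6,-1],
    [0,0,0,0,0,2,-1],
    [0,0,0,0,0,0,-1],
  ],
)

```text
clock: 5.75
eef_pos: [0.5917, -0.0951, 0.1207]
tcp_rot: [[-0.997, 0.077, 0.002], [0.077, 0.997, 0.003], [-0.002, 0.003, -1.0]]
contact_force: [5.9, 9.5, -2.4]
width: 0.0129
finger_force: 30.0
```

```bash
python3 -c "
from h import *
st(); print(manip.get_obs()['ft_torque'])"
```

```text
t 5.75 p [ 0.5917 -0.0951  0.1207] yawY 85.6 z [ 0.002  0.003 -1.   ] j [-14.1  11.   91.8   0.2  77.2 -99.8] F [ 5.9  9.5 -2.4] w 0.0129 ff 30.0
[ 1.53530412 -1.12580175  0.0521689 ]
```

Request:
arm_command(
  plan=[
    [0,0,0,0,0,1,-1],
    [0,0,0,0,0,0,0],
    [0,0,0,0,0,0,0],
    [0,0,0,0,0,0,0],
    [0,0,0.03,0,0,0,0],
    [0,0,0.03,0,0,0,0],
    [0.02,-0.01,0,0,0,5,0],
    [0.02,-0.01,0,0,0,5,0],
  ],
)

```text
clock: 6.42
eef_pos: [0.6326, -0.118, 0.1845]
tcp_rot: [[-0.993, -0.115, 0.005], [-0.115, 0.993, -0.002], [-0.005, -0.003, -1.0]]
contact_force: [0.3, 0.2, -0.1]
width: 0.046
finger_force: 0.0
```

Request:
arm_command(
  plan=[
    [0.023,-0.012,0,0,0,0,0],
    [0,0,-0.02,0,0,0,0],
    [0,0,-0.02,0,0,0,0],
    [0,0,-0.02,0,0,0,0],
    [0,0,-0.016,0,0,0,0],
    [0,0,0,0,0,0,0],
    [0,0,0,0,0,0,0],
  ],
)

```text
clock: 7.0
eef_pos: [0.6527, -0.1292, 0.1035]
tcp_rot: [[-0.994, -0.111, -0.003], [-0.111, 0.994, 0.0], [0.003, 0.001, -1.0]]
contact_force: [0.0, 0.3, 0.5]
width: 0.0464
finger_force: 0.0
```

Close on the grip.

Request:
arm_command(
  plan=[
    [0,0,0,0,0,0,-1],
    [0,0,0,0,0,0,-1],
    [0,0,0,0,0,0,-1],
    [0,0,0,0,0,0,-1],
    [0,0,0,0,0,0,-1],
    [0,0,0,0,0,0,-1],
    [0,0,0,0,0,0,-1],
  ],
)

```text
clock: 7.58
eef_pos: [0.6542, -0.1286, 0.1055]
tcp_rot: [[-0.994, -0.112, 0.001], [-0.112, 0.994, 0.0], [-0.001, 0.0, -1.0]]
contact_force: [-0.7, 3.3, 5.4]
width: 0.0163
finger_force: 30.0
```

Request:
arm_command(
  plan=[
    [-0.001,0.008,0,0,0,0,-1],
    [-0.0022,0.018,0,0,0,0,-1],
    [-0.0022,0.018,0,0,0,0,-1],
    [-0.0022,0.018,0,0,0,0,-1],
    [-0.0022,0.018,0,0,0,0,-1],
    [-0.0022,0.018,0,0,0,0,-1],
    [-0.0022,0.018,0,0,0,0,-1],
    [0,0,0,0,0,0,-1],
  ],
)

```text
clock: 8.25
eef_pos: [0.6407, -0.0096, 0.1055]
tcp_rot: [[-0.994, -0.114, 0.003], [-0.114, 0.994, 0.001], [-0.003, 0.001, -1.0]]
contact_force: [4.8, 2.6, 2.7]
width: 0.016
finger_force: 30.0
```

Request:
arm_command(
  plan=[
    [-0.0006,0.005,0,0,0,0,-1],
    [-0.0004,0.003,0,0,0,0,-1],
    [0,0,0,0,0,0,-1],
    [0,0,0,0,0,0,-1],
  ],
)

```text
clock: 8.58
eef_pos: [0.6404, -0.0073, 0.1055]
tcp_rot: [[-0.994, -0.111, 0.004], [-0.111, 0.994, -0.004], [-0.004, -0.004, -1.0]]
contact_force: [6.6, -9.3, -0.4]
width: 0.0155
finger_force: 30.0
```

Request:
arm_command(
  plan=[
    [0,-0.0015,0,0,0,0,0.3],
    [0,0,0,0,0,0,0.3],
    [0,0,0,0,0,0,0.3],
    [0,0,0.03,0,0,0,0.3],
    [0,0,0.03,0,0,0,0.5],
    [-0.02,-0.01,0.04,0,0,0,1],
    [-0.03,-0.02,0.04,0,0,0,1],
    [-0.03,-0.02,0.03,0,0,0,1],
  ],
)

```text
clock: 9.25
eef_pos: [0.5703, -0.0482, 0.2606]
tcp_rot: [[-0.994, -0.113, 0.001], [-0.113, 0.994, 0.0], [-0.001, 0.0, -1.0]]
contact_force: [0.7, -0.8, 0.8]
width: 0.0645
finger_force: 0.0
```

Run:
```python
from h import *
st()
im=snap("wrist","w1.png"); snap("top","t1.png")
rec("top","scoop_c",1);rec("top","stray0_c",3)
```

```text
t 9.25 p [ 0.5703 -0.0482  0.2606] yawY 96.5 z [ 0.001  0.    -1.   ] j [ -10.     2.3   86.4    0.    91.3 -106.5] F [ 0.7 -0.8  0.8] w 0.0645 ff 0.0
top scoop_c 0.81 [ 0.411 -0.273  0.019] [343. 226.]
top stray0_c 0.48 [ 0.427 -0.035  0.02 ] [251. 222.]
top stray0_c 0.43 [0.439 0.043 0.025] [221. 219.]
top stray0_c 0.39 [0.425 0.104 0.019] [198. 224.]
```

Request:
arm_command(
  plan=[
    [-0.03,-0.04,0,5,0,-6,1],
    [-0.03,-0.04,0,5,0,-6,1],
    [0,0,0,0,0,0,1],
  ],
)

```text
clock: 9.7
eef_pos: [0.5162, -0.1244, 0.2556]
tcp_rot: [[-0.995, 0.098, 0.013], [0.099, 0.982, 0.161], [0.003, 0.161, -0.987]]
contact_force: [0.1, -1.0, -0.1]
width: 0.0928
finger_force: 0.0
```

```bash
python3 -c "
from h import *
st()"
```

```text
t 9.7 p [ 0.5162 -0.1244  0.2556] yawY 84.3 z [ 0.013  0.161 -0.987] j [ -25.3   -1.9   91.6    8.7   93.6 -109.3] F [ 0.1 -1.  -0.1] w 0.0928 ff 0.0
```

View pics/w1.png

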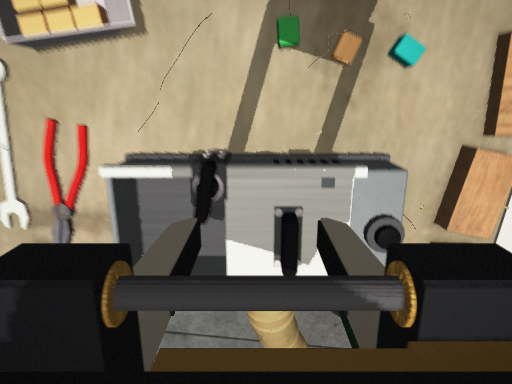

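The wrist view shows the tub open, with its cavity between pixels (118,200) and (225,270). The knob is free at (208,185), with its wing along the machine's x. The cover grip is at (289,235) and the start button at (384,233). The wooden stray is at (347,47), between green (289,30) and turquoise (408,48).

```bash
cat > kin.py <<'E'
import numpy as np
from scipy.optimize import least_squares
from scipy.spatial.transform import Rotation as Rn
def fk(q,P):
    a1,d1,L2,a3,L4,d6=P
    R=Rn.from_euler('z',q[0]); p=R.apply([a1,0,d1])
    R=R*Rn.from_euler('y',q[1]); p=p+R.apply([0,0,L2])
    R=R*Rn.from_euler('y',q[2]); p=p+R.apply([a3,0,L4])
    R=R*Rn.from_euler('z',q[3])*Rn.from_euler('y',q[4])
    p=p+R.apply([0,0,d6]); R=R*Rn.from_euler('z',q[5])
    return p,R
D=[([-1.3184,.1312,1.4893,0,1.523,-.0854],[.1987,-.5655,.2176])]+[(np.radians(j),p) for j,p in [
 ([-17.4,2,91.1,.1,86.9,-20.1],[.5521,-.1184,.2186]),([-14.1,11,91.8,.2,77.2,-99.8],[.5917,-.0951,.1207]),
 ([-10,2.3,86.4,0,91.3,-106.5],[.5703,-.0482,.2606]),([-25.3,-1.9,91.6,8.7,93.6,-109.3],[.5162,-.1244,.2556])]]
P0=np.array([.03,.4,.45,.03,.42,.3])
P=least_squares(lambda P:np.r_[np.ravel([fk(q,P)[0]-p for q,p in D])/.001,(P-P0)/.1],P0).x
# tool frame offset: fk R vs measured
LO=np.array([-2.96,-.89,.02,-1.34,0,-2.66]);HI=np.array([2.96,2.26,2.5,4.48,2.73,2.66])
def ik(p,R,q0):
    f=lambda q:np.r_[(fk(q,P)[0]-p)*10,(fk(q,P)[1].inv()*R).as_rotvec()*3]
    s=least_squares(f,np.clip(q0,LO+1e-3,HI-1e-3),bounds=(LO,HI)); return s.x,np.abs(s.fun).max()
E
python3 - <<'E'
from kin import *; from h import *
print(P.round(3),[ (1e3*(fk(q,P)[0]-p)).round(1) for q,p in D])
o=manip.get_obs(); off=fk(o["joint_pos"],P)[1].inv()*Rn.from_matrix(o["tcp_rot"]); print("off",off.as_rotvec(True).round(2))
# pre-tip pose and tipping at tub; tool y yaw 7 or 187
for y in (7,187):
    ty=np.radians(y); R0=np.c_[[np.sin(ty),-np.cos(ty),0],[np.cos(ty),np.sin(ty),0],[0,0,-1.]]
    q=np.array([-.3,.2,1.5,0,1.4,-.3 if y==7 else 2.6])
    ax=np.array([np.cos(np.radians(7)),np.sin(np.radians(7)),0])
    for a in range(0,106,7):
        R=Rn.from_rotvec(ax*np.radians(a))*Rn.from_matrix(R0)
        c=np.array([.654,-.145,.23-.03*a/100])
        p=c+.0188*R.as_matrix()[:,2]
        q,e=ik(p,R*off.inv(),q); print(y,a,np.degrees(q).round(0),round(e,4))
E
python3 - <<'E'
import sys; sys.path.insert(0,'.')
from h import *
K,R,t=cam("top")
import numpy as np
E
```

```text
[0.016 0.701 0.264 0.013 0.546 0.705] [array([-50.3,  -9.8,  -0.3]), array([ -7.8, -50.9,  -1.6]), array([-12.9, -47.8,   0.5]), array([ -5.9, -51.3,  -1.7]), array([-6.9,  1.4,  3.1])]
off [ 0. -0. 90.]Traceback (most recent call last):
  File "<stdin>", line 10, in <module>
  File "scipy/spatial/transform/_rotation.pyx", line 1143, in scipy.spatial.transform._rotation.Rotation.from_matrix
ValueError: Non-positive determinant (left-handed or null coordinate frame) in rotation matrix 0: [[ 0.12186934  0.99254615  0.        ]
 [-0.99254615  0.12186934  0.        ]
 [ 0.          0.         -1.        ]].
```

```bash
sed -i 's/a1,d1,L2,a3,L4,d6=P/a1,d1,L2,a3,L4,d6,b=P/; s/apply(\[a3,0,L4\])/apply([a3,b,L4])/; s/.42,.3\])/.42,.3,.05])/' kin.py
cat > tip.py <<'E'
from kin import *; from h import *
print(P.round(3),np.array([ (1e3*(fk(q,P)[0]-p)).round(1) for q,p in D]).tolist())
off=Rn.from_euler('z',90,True)
for y in (7,187):
    ty=np.radians(y); R0=np.c_[[-np.sin(ty),np.cos(ty),0],[np.cos(ty),np.sin(ty),0],[0,0,-1.]]
    q=np.array([-.3,.2,1.5,0,1.4,-.3 if y==7 else 2.6])
    ax=np.array([np.cos(np.radians(7)),np.sin(np.radians(7)),0])
    for a in range(0,106,15):
        R=Rn.from_rotvec(ax*np.radians(a))*Rn.from_matrix(R0)
        p=np.array([.654,-.145,.23-.03*a/100])+.0188*R.as_matrix()[:,2]
        q,e=ik(p,R*off.inv(),q); print(y,a,np.degrees(q).round(0),round(e,4))
E
python3 tip.py
```

```text
[0.002 0.317 0.37  0.061 0.551 0.377 0.051] [[0.1, -0.3, 0.1], [0.0, -0.3, -0.3], [-0.0, 0.6, 0.1], [-0.4, -0.3, -0.2], [0.0, -0.0, 0.3]]
7 0 [-17.  18.  74.   0.  88. -24.] 0.0
7 15 [-24.  25.  68.  13.  96. -30.] 0.0
7 30 [-29.  33.  61.  24. 104. -34.] 0.0
7 45 [-34.  42.  55.  35. 112. -36.] 0.0
7 60 [-37.  52.  48.  46. 120. -34.] 0.0
7 75 [-39.  62.  42.  58. 127. -31.] 0.0
7 90 [-39.  71.  37.  72. 133. -25.] 0.0
7 105 [-39.  80.  33.  87. 137. -18.] 0.0
187 0 [-18.  18.  74.   1.  88. 152.] 0.1242
187 15 [-24.  25.  68.  13.  96. 150.] 0.0
187 30 [-29.  33.  61.  24. 104. 146.] 0.0
187 45 [-34.  42.  55.  35. 112. 144.] 0.0
187 60 [-37.  52.  48.  46. 120. 146.] 0.0
187 75 [-39.  62.  42.  58. 127. 149.] 0.0
187 90 [-39.  70.  39.  71. 132. 152.] 0.0434
187 105 [-39.  75.  42.  82. 135. 152.] 0.1778
```

Request:
arm_command(
  plan=[
    [0,0,0,-4.65,0.35,0,1],
    [0,0,0,-4.65,0.35,0,1],
    [-0.015,-0.025,0,0,0,-7,1],
    [-0.015,-0.025,0,0,0,-7,1],
    [-0.015,-0.025,0,0,0,-7,1],
    [-0.015,-0.025,0,0,0,-7,1],
    [-0.015,-0.025,0,0,0,-7,1],
    [-0.015,-0.024,0,0,0,-7,1],
  ],
)

```text
clock: 10.37
eef_pos: [0.4298, -0.2647, 0.2563]
tcp_rot: [[-0.683, 0.73, -0.003], [0.73, 0.683, -0.002], [0.0, -0.004, -1.0]]
contact_force: [0.5, 0.4, 0.3]
width: 0.0933
finger_force: 0.0
```

Request:
arm_command(
  plan=[
    [0,0,0,0,0,-7,1],
    [0,0,0,0,0,-7,1],
    [0,0,0,0,0,-7,1],
    [0,0,0,0,0,-7,1],
    [0,0,0,0,0,-7,1],
    [0,0,0,0,0,-7,1],
    [0,0,0,0,0,-7,1],
    [0,0,0,0,0,-7,1],
  ],
)

```text
clock: 11.03
eef_pos: [0.4306, -0.2637, 0.2562]
tcp_rot: [[0.223, 0.975, -0.007], [0.975, -0.223, -0.0], [-0.002, -0.007, -1.0]]
contact_force: [-0.1, -0.0, 0.5]
width: 0.0928
finger_force: 0.0
```

Request:
arm_command(
  plan=[
    [0,0,0,0,0,-7,1],
    [0,0,0,0,0,-7,1],
    [0,0,0,0,0,-7,1],
    [0,0,0,0,0,-7,1],
    [0,0,0,0,0,-7,1],
    [0,0,0,0,0,-7,1],
    [0,0,0,0,0,-7,1],
    [0,0,0,0,0,-7,1],
  ],
)

```text
clock: 11.7
eef_pos: [0.4307, -0.2637, 0.2562]
tcp_rot: [[0.933, 0.36, -0.007], [0.36, -0.933, 0.004], [-0.005, -0.006, -1.0]]
contact_force: [-0.1, 0.7, -0.8]
width: 0.0929
finger_force: 0.0
```

Request:
arm_command(
  plan=[
    [0,0,0,0,0,-7,1],
    [0,0,0,0,0,-7,1],
    [0,0,0,0,0,-7,1],
    [0,0,0,0,0,-7,1],
    [0,0,0,0,0,-7,1],
    [0,0,0,0,0,-7,1],
    [0,0,0,0,0,-7,1],
    [0,0,0,0,0,-7,1],
  ],
)

```text
clock: 12.37
eef_pos: [0.4306, -0.2637, 0.2562]
tcp_rot: [[0.82, -0.572, -0.004], [-0.572, -0.82, 0.007], [-0.007, -0.003, -1.0]]
contact_force: [0.5, -0.4, 1.5]
width: 0.0927
finger_force: 0.0
```

Request:
arm_command(
  plan=[
    [0,0,0,0,0,-7,1],
    [0,0,0,0,0,-7,1],
    [0,0,0,0,0,-7,1],
    [0,0,0,0,0,-7,1],
    [0,0,0,0,0,-7,1],
    [0,0,0,0,0,0,1],
    [0,0,0,0,0,0,1],
  ],
)

```text
clock: 12.95
eef_pos: [0.4306, -0.2639, 0.2568]
tcp_rot: [[0.353, -0.936, -0.001], [-0.936, -0.353, 0.006], [-0.006, -0.001, -1.0]]
contact_force: [-0.1, -0.8, -0.0]
width: 0.0932
finger_force: 0.0
```

Run:
```python
from h import *
st()
im=snap("wrist","w2.png"); rec("wrist","scoop_c",2)
for d in models.outline_of("wrist","scoop_c")[:1]:
    m=d["pixels"].astype(np.uint8); ys,xs=np.nonzero(m); r=cv2.minAreaRect(np.c_[xs,ys].astype(np.float32)); print(r, d["confidence"])
```

```text
t 12.95 p [ 0.4306 -0.2639  0.2568] yawY -159.3 z [-0.001  0.006 -1.   ] j [-37.5  -7.9  96.6   0.2  91.5 121.8] F [-0.1 -0.8 -0. ] w 0.0932 ff 0.0
wrist scoop_c 0.69 [ 0.417 -0.252  0.02 ] [265. 169.]
((266.5506896972656, 150.26849365234375), (58.83285140991211, 115.2579574584961), 6.009005546569824) 0.97
```

View pics/w2.png

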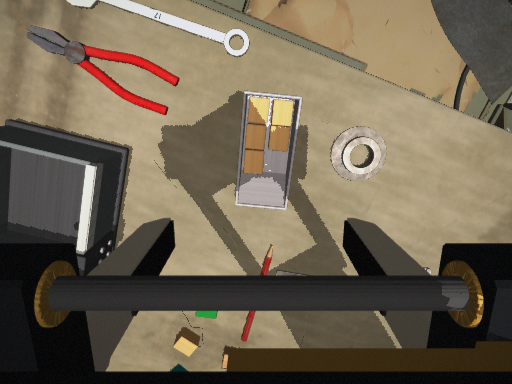

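The wrist view shows the cup with 5 blanks. Its back wall corners are (246,93) and (301,97), and its lip corners are (236,205) and (287,208). The collar ring at (358,155) and the pencil are clear of it.

Run:
```python
from h import *
q=[ray("wrist",*p) for p in((246,93,.05),(301,97,.05),(287,208,.034),(236,205,.034))]
bk=(q[0]+q[1])/2;fr=(q[2]+q[3])/2;d=fr-bk;d[2]=0;L=np.linalg.norm(d);u=d/L
print(L,np.linalg.norm(q[0]-q[1]),np.linalg.norm(q[2]-q[3]),np.degrees(np.arctan2(u[1],u[0])),"c",(bk+u*.07).round(4),(fr-u*.066).round(4))
```

```text
0.13623792977049654 0.06106645401484706 0.06457576135812335 105.15872931903341 c [ 0.4225 -0.272   0.05  ] [ 0.4225 -0.2718  0.034 ]
```

Request:
arm_command(
  plan=[
    [-0.0065,-0.0085,-0.035,0.4,0,-6,1],
    [0,0,-0.04,0,0,0,1],
    [0,0,-0.04,0,0,0,1],
    [0,0,-0.04,0,0,0,1],
    [0,0,-0.04,0,0,0,1],
    [0,0,-0.03,0,0,0,1],
    [0,0,-0.015,0,0,0,1],
    [0,0,0,0,0,0,1],
  ],
)

```text
clock: 13.77
eef_pos: [0.421, -0.2705, 0.0138]
tcp_rot: [[0.25, -0.968, -0.004], [-0.968, -0.251, 0.016], [-0.017, -0.0, -1.0]]
contact_force: [-0.9, 1.0, 1.0]
width: 0.0927
finger_force: 0.0
```

Run:
```python
from h import *
st()
```

```text
t 13.77 p [ 0.421  -0.2705  0.0138] yawY -165.5 z [-0.004  0.016 -1.   ] j [-39.    4.7 111.    0.6  65.2 126.2] F [-0.9  1.   1. ] w 0.0927 ff 0.0
```

Request:
arm_command(
  plan=[
    [0.003,-0.002,-0.005,-0.8,0,0,1],
    [0,0,0,0,0,0,1],
    [0,0,0,0,0,0,0.5],
    [0,0,0,0,0,0,0.2],
    [0,0,0,0,0,0,0.2],
    [0,0,0,0,0,0,0],
    [0,0,0,0,0,0,0],
  ],
)

```text
clock: 14.35
eef_pos: [0.4273, -0.2754, 0.0142]
tcp_rot: [[0.249, -0.969, 0.003], [-0.969, -0.249, -0.004], [0.004, -0.002, -1.0]]
contact_force: [1.7, 0.1, 4.0]
width: 0.065
finger_force: 30.0
```

Request:
arm_command(
  plan=[
    [0,0,0,0,0,0,-1],
    [0,0,0,0,0,0,-1],
    [0,0,0,0,0,0,-1],
    [0,0,0,0,0,0,-1],
    [0,0,0,0,0,0,-1],
    [0,0,0,0,0,0,-1],
  ],
)

```text
clock: 14.85
eef_pos: [0.4274, -0.2754, 0.0142]
tcp_rot: [[0.248, -0.969, 0.003], [-0.969, -0.248, -0.003], [0.004, -0.002, -1.0]]
contact_force: [-1.9, 0.5, 7.7]
width: 0.065
finger_force: 30.0
```

Request:
arm_command(
  plan=[
    [0,0,0.01,0,0,0,-1],
    [0,0,0.03,0,0,0,-1],
    [0,0,0.04,0,0,0,-1],
    [0,0,0.04,0,0,0,-1],
    [0,0,0.04,0,0,0,-1],
    [0,0,0.04,0,0,0,-1],
    [0,0,0.04,0,0,0,-1],
    [0,0,0.01,0,0,0,-1],
  ],
)

```text
clock: 15.52
eef_pos: [0.429, -0.2765, 0.2718]
tcp_rot: [[0.249, -0.969, 0.011], [-0.969, -0.249, -0.009], [0.012, -0.008, -1.0]]
contact_force: [0.8, -0.2, -0.9]
width: 0.0647
finger_force: 30.0
```

Request:
arm_command(
  plan=[
    [0.009,0.0085,0,0,0,6.62,-1],
    [0.009,0.0085,0,0,0,6.62,-1],
    [0.009,0.0085,0,0,0,6.62,-1],
    [0.009,0.0085,0,0,0,6.62,-1],
    [0.009,0.0085,0,0,0,6.62,-1],
    [0.009,0.0085,0,0,0,6.62,-1],
    [0.009,0.0085,0,0,0,6.62,-1],
    [0.009,0.0085,0,0,0,6.62,-1],
  ],
)

```text
clock: 16.18
eef_pos: [0.499, -0.2063, 0.2628]
tcp_rot: [[0.925, -0.38, 0.002], [-0.38, -0.925, 0.001], [0.002, -0.002, -1.0]]
contact_force: [-0.1, -0.2, -2.4]
width: 0.0649
finger_force: 30.0
```

Request:
arm_command(
  plan=[
    [0.009,0.0085,0,0,0,6.62,-1],
    [0.009,0.0085,0,0,0,6.62,-1],
    [0.009,0.0085,0,0,0,6.62,-1],
    [0.009,0.0085,0,0,0,6.62,-1],
    [0.009,0.0085,0,0,0,6.62,-1],
    [0.009,0.0085,0,0,0,6.62,-1],
    [0.009,0.0085,0,0,0,6.62,-1],
    [0.009,0.0085,0,0,0,6.62,-1],
  ],
)

```text
clock: 16.85
eef_pos: [0.571, -0.1384, 0.2627]
tcp_rot: [[0.86, 0.51, 0.001], [0.51, -0.86, 0.004], [0.002, -0.003, -1.0]]
contact_force: [0.6, -0.1, -3.1]
width: 0.0646
finger_force: 30.0
```

Request:
arm_command(
  plan=[
    [0.009,0.0085,0,0,0,6.62,-1],
    [0.009,0.0085,0,0,0,6.62,-1],
    [0.009,0.0085,0,0,0,6.62,-1],
    [0.009,0.0085,0,0,0,6.62,-1],
    [0.009,0.0085,0,0,0,6.62,-1],
    [0.009,0.0085,0,0,0,6.62,-1],
    [0.009,0.0085,0,0,0,6.62,-1],
    [0.009,0.0085,0,0,0,6.62,-1],
  ],
)

```text
clock: 17.52
eef_pos: [0.643, -0.0705, 0.2626]
tcp_rot: [[0.111, 0.994, -0.003], [0.994, -0.111, 0.004], [0.004, -0.003, -1.0]]
contact_force: [0.3, 0.3, -1.6]
width: 0.0646
finger_force: 30.0
```

Request:
arm_command(
  plan=[
    [0.009,0.0085,0,0,0,6.62,-1],
    [0.009,0.0085,0,0,0,6.62,-1],
    [0,0,0,0,0,0,-1],
    [0,0,0,0,0,0,-1],
  ],
)

```text
clock: 17.85
eef_pos: [0.6607, -0.0537, 0.2625]
tcp_rot: [[-0.111, 0.994, -0.004], [0.994, 0.111, 0.003], [0.004, -0.003, -1.0]]
contact_force: [-0.5, 0.1, -2.1]
width: 0.0649
finger_force: 30.0
```

Run:
```python
from h import *
st(); snap("top","t2.png"); a=cv2.imread("pics/t2.png"); cv2.imwrite("pics/t2c.png",cv2.resize(a[60:260,150:410],(780,600)))
```

```text
t 17.85 p [ 0.6607 -0.0537  0.2625] yawY 6.4 z [-0.004  0.003 -1.   ] j [ -9.2  16.8  70.1   0.2  93.4 -15.6] F [-0.5  0.1 -2.1] w 0.0649 ff 30.0
```

View pics/t2c.png

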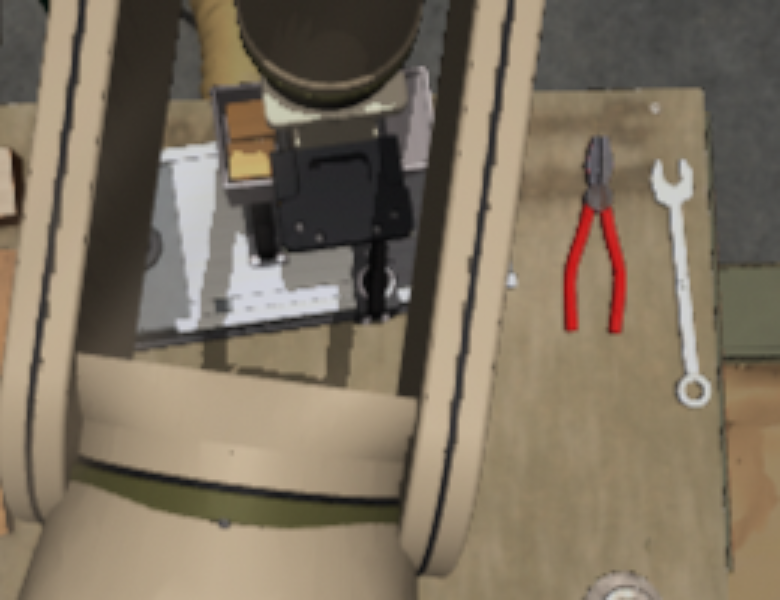

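Request:
arm_command(
  plan=[
    [0.0004,0,-0.0156,6.39,0.73,0,-1],
    [0.0004,0,-0.0156,6.39,0.73,0,-1],
    [0.0004,0,-0.0156,6.39,0.73,0,-1],
    [0.0004,0,-0.0156,6.39,0.73,0,-1],
    [0.0004,0,-0.0156,6.39,0.73,0,-1],
    [0.0004,0,-0.0156,6.39,0.73,0,-1],
    [0.0004,0,-0.0156,6.39,0.73,0,-1],
    [0,0,0,0,0,0,-1],
  ],
)

```text
clock: 18.57
eef_pos: [0.6586, -0.0563, 0.142]
tcp_rot: [[-0.059, 0.994, -0.091], [0.692, 0.106, 0.714], [0.72, -0.02, -0.694]]
contact_force: [-1.4, -0.8, -8.2]
width: 0.0646
finger_force: 30.0
```

Run:
```python
from h import *
st()
```

```text
t 18.57 p [ 0.6586 -0.0563  0.142 ] yawY 6.1 z [-0.091  0.714 -0.694] j [-29.   40.9  63.   36.8 104.3 -34.5] F [-1.4 -0.8 -8.2] w 0.0646 ff 30.0
```

Request:
arm_command(
  plan=[
    [0.004,0,0.006,0,0,0,-1],
    [0,0,0,0,0,0,-1],
    [0,0,0,0,0,0,-1],
  ],
)

```text
clock: 18.82
eef_pos: [0.6701, -0.0542, 0.1655]
tcp_rot: [[-0.086, 0.993, -0.077], [0.704, 0.115, 0.701], [0.705, 0.005, -0.709]]
contact_force: [0.5, -0.6, -2.3]
width: 0.0649
finger_force: 30.0
```

Request:
arm_command(
  plan=[
    [0.0005,-0.0042,0.0065,6.46,0.73,0,-1],
    [0.0006,-0.0049,0.0061,6.46,0.73,0,-1],
    [0.0006,-0.0055,0.0055,6.46,0.73,0,-1],
    [0.0007,-0.0061,0.0048,6.46,0.73,0,-1],
    [0,0,0,0,0,0,-1],
    [0,0,0,0,0,0,-1],
  ],
)

```text
clock: 19.32
eef_pos: [0.6705, -0.0746, 0.1826]
tcp_rot: [[-0.036, 0.993, -0.109], [0.322, 0.115, 0.94], [0.946, -0.001, -0.324]]
contact_force: [0.3, 0.8, -2.1]
width: 0.0647
finger_force: 30.0
```

Request:
arm_command(
  plan=[
    [0.0008,-0.0067,0.0041,6.46,0.73,0,-1],
    [0.0008,-0.007,0.0033,6.46,0.73,0,-1],
    [0.0008,-0.0074,0.0025,6.46,0.73,0,-1],
    [0.0009,-0.0076,0.0016,6.46,0.73,0,-1],
    [0,0,0,0,0,0,-1],
    [0,0,0,0,0,0,-1],
    [0,0,0,0,0,0,-1],
  ],
)

```text
clock: 19.9
eef_pos: [0.6749, -0.1024, 0.1985]
tcp_rot: [[0.007, 0.993, -0.116], [-0.116, 0.116, 0.986], [0.993, 0.006, 0.116]]
contact_force: [-0.5, 0.4, -0.6]
width: 0.0649
finger_force: 30.0
```

Run:
```python
from h import *
st(); snap("top","t3.png"); snap("side","s3.png"); 
t=cv2.imread("pics/t3.png")[70:200,180:380]; s=cv2.imread("pics/s3.png")[130:300,180:400]
cv2.imwrite("pics/ts3.png",np.vstack([cv2.resize(t,(460,299)),cv2.resize(s,(460,300))]))
```

```text
t 19.9 p [ 0.6749 -0.1024  0.1985] yawY 6.7 z [-0.116  0.986  0.116] j [-36.8  77.2  32.6  80.4 133.1 -21.3] F [-0.5  0.4 -0.6] w 0.0649 ff 30.0
```

View pics/ts3.png

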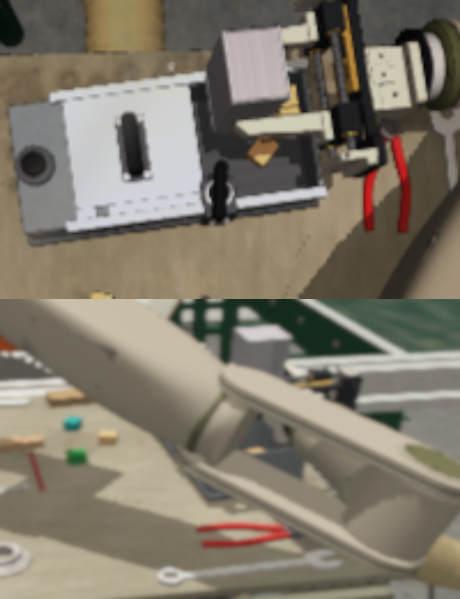

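Most blanks visibly fell into the tub (one at (262,152), others by (290,105)). I'll raise the cup, right it and check inside.

Request:
arm_command(
  plan=[
    [0,0,0.005,0,0,0,-1],
    [0,0,-0.005,0,0,0,-1],
    [0,0,0.02,0,0,0,-1],
    [0,0,0.03,0,0,0,-1],
    [0,0,0.02,0,0,0,-1],
    [0,0,0,-6.88,-0.78,0,-1],
    [0,0,0,-6.88,-0.78,0,-1],
    [0,0,0,-6.88,-0.78,0,-1],
  ],
)

```text
clock: 20.67
eef_pos: [0.6734, -0.1046, 0.2652]
tcp_rot: [[-0.029, 0.993, -0.11], [0.24, 0.114, 0.964], [0.97, 0.001, -0.242]]
contact_force: [0.2, 0.6, -1.5]
width: 0.0648
finger_force: 30.0
```

Request:
arm_command(
  plan=[
    [0,0,0,-6.88,-0.78,0,-1],
    [0,0,0,-6.88,-0.78,0,-1],
    [0,0,0,-6.88,-0.78,0,-1],
    [0,0,0,-6.88,-0.78,0,-1],
    [0,0,0,-6.88,-0.78,0,-1],
    [0,0,0,-6.88,-0.78,0,-1],
    [0,0,0,-6.88,-0.78,0,-1],
    [0,0,0,-6.88,-0.78,0,-1],
  ],
)

```text
clock: 21.33
eef_pos: [0.674, -0.1048, 0.2679]
tcp_rot: [[-0.108, 0.993, -0.037], [0.93, 0.114, 0.349], [0.351, 0.003, -0.936]]
contact_force: [0.1, 1.0, -2.5]
width: 0.0649
finger_force: 30.0
```

Request:
arm_command(
  plan=[
    [0,0,0,-6.88,-0.78,0,-1],
    [0,0,0,-6.88,-0.78,0,-1],
    [0,0,0,-6.88,-0.78,0,-1],
    [0,0,0,0,0,0,-1],
    [0,0,0,0,0,0,-1],
  ],
)

```text
clock: 21.75
eef_pos: [0.6736, -0.1011, 0.2668]
tcp_rot: [[-0.118, 0.993, -0.0], [0.993, 0.118, 0.006], [0.006, 0.0, -1.0]]
contact_force: [0.0, -0.1, -1.5]
width: 0.0646
finger_force: 30.0
```

Run:
```python
from h import *
st(); w_=snap("wrist","w4.png"); t=snap("top","t4.png"); 
cv2.imwrite("pics/wt4.png",np.vstack([cv2.resize(w_,(400,300)),cv2.resize(t[70:220,180:380],(400,300))])[:,:,::-1])
```

```text
t 21.75 p [ 0.6736 -0.1011  0.2668] yawY 6.8 z [-0.     0.006 -1.   ] j [-13.   19.5  66.4   0.3  94.2 -19.7] F [ 0.  -0.1 -1.5] w 0.0646 ff 30.0
```

View pics/wt4.png

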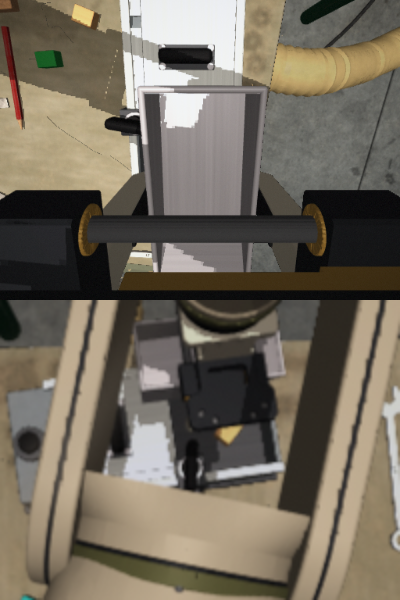

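Request:
arm_command(
  plan=[
    [-0.031,-0.022,0,0,0,1,-1],
    [-0.031,-0.022,0,0,0,1,-1],
    [-0.031,-0.022,0,0,0,1,-1],
    [-0.031,-0.022,0,0,0,1,-1],
    [-0.031,-0.022,0,0,0,1,-1],
    [-0.031,-0.022,0,0,0,1,-1],
    [-0.03,-0.022,0,0,0,1,-1],
    [-0.03,-0.02,0,0,0,0.7,-1],
  ],
)

```text
clock: 22.52
eef_pos: [0.4252, -0.2797, 0.2644]
tcp_rot: [[-0.243, 0.97, -0.003], [0.97, 0.243, 0.007], [0.007, -0.002, -1.0]]
contact_force: [-0.3, -0.7, -1.5]
width: 0.0644
finger_force: 30.0
```

Request:
arm_command(
  plan=[
    [0,0,-0.04,0,0,0,-1],
    [0,0,-0.04,0,0,0,-1],
    [0,0,-0.04,0,0,0,-1],
    [0,0,-0.04,0,0,0,-1],
    [0,0,-0.035,0,0,0,-1],
    [0,0,-0.02,0,0,0,-1],
    [0,0,0,0,0,0,-1],
    [0,0,0,0,0,0,-1],
  ],
)

```text
clock: 23.18
eef_pos: [0.426, -0.2778, 0.0487]
tcp_rot: [[-0.243, 0.97, -0.006], [0.97, 0.243, 0.008], [0.009, -0.004, -1.0]]
contact_force: [-0.8, -0.5, -0.9]
width: 0.0647
finger_force: 30.0
```

Run:
```python
from h import *
st()
```

```text
t 23.18 p [ 0.426  -0.2778  0.0487] yawY 14.0 z [-0.006  0.008 -1.   ] j [-3.900e+01  2.700e+00  1.089e+02  1.000e-01  6.900e+01 -5.310e+01] F [-0.8 -0.5 -0.9] w 0.0647 ff 30.0
```

Lower the remaining ~34 mm to touch, release.

Request:
arm_command(
  plan=[
    [0,0,-0.015,0,0,0,-1],
    [0,0,-0.01,0,0,0,-1],
    [0,0,-0.005,0,0,0,-1],
    [0,0,-0.003,0,0,0,-1],
    [0,0,-0.002,0,0,0,-1],
    [0,0,0,0,0,0,-1],
    [0,0,0,0,0,0,-1],
  ],
)

```text
clock: 23.77
eef_pos: [0.428, -0.2777, 0.0154]
tcp_rot: [[-0.246, 0.969, -0.003], [0.969, 0.246, 0.004], [0.005, -0.002, -1.0]]
contact_force: [-0.1, -0.1, -1.2]
width: 0.0649
finger_force: 30.0
```

Request:
arm_command(
  plan=[
    [0,0,-0.002,0,0,0,-1],
    [0,0,0,0,0,0,-1],
    [0,0,0,0,0,0,0.5],
    [0,0,0,0,0,0,1],
    [0,0,0,0,0,0,1],
    [0,0,0,0,0,0,1],
    [0,0,0,0,0,0,1],
    [0,0,0,0,0,0,1],
  ],
)

```text
clock: 24.43
eef_pos: [0.4276, -0.2775, 0.0128]
tcp_rot: [[-0.246, 0.969, -0.003], [0.969, 0.246, 0.004], [0.005, -0.002, -1.0]]
contact_force: [0.4, -0.5, -0.2]
width: 0.0926
finger_force: 0.0
```

Request:
arm_command(
  plan=[
    [0,0,0.01,0,0,0,1],
    [0,0,0.03,0,0,0,1],
    [0,0,0.04,0,0,0,1],
    [0,0,0.04,0,0,0,1],
    [0,0,0.04,0,0,0,1],
    [0,0,0.02,0,0,0,1],
    [0,0.04,0,0,0,0,1],
    [0,0.04,0,0,0,0,1],
  ],
)

```text
clock: 25.1
eef_pos: [0.4286, -0.1986, 0.1961]
tcp_rot: [[-0.242, 0.97, 0.001], [0.97, 0.242, 0.002], [0.001, 0.002, -1.0]]
contact_force: [0.2, 1.2, -0.1]
width: 0.0931
finger_force: 0.0
```

Run:
```python
from h import *
st(); t=snap("top","t5.png"); w_=snap("wrist","w5.png")
rec("wrist","stray0_c",4); rec("top","scoop_c",1)
cv2.imwrite("pics/wt5.png",np.vstack([cv2.resize(w_,(400,300)),cv2.resize(t[70:250,180:420],(400,300))])[:,:,::-1])
```

```text
t 25.1 p [ 0.4286 -0.1986  0.1961] yawY 14.0 z [ 0.001  0.002 -1.   ] j [-3.120e+01 -1.210e+01  1.066e+02  1.000e-01  8.540e+01 -4.520e+01] F [ 0.2  1.2 -0.1] w 0.0931 ff 0.0
wrist stray0_c 0.56 [ 0.424 -0.039  0.022] [297.  11.]
top scoop_c 0.59 [ 0.426 -0.217  0.021] [321. 221.]
```

View pics/wt5.png

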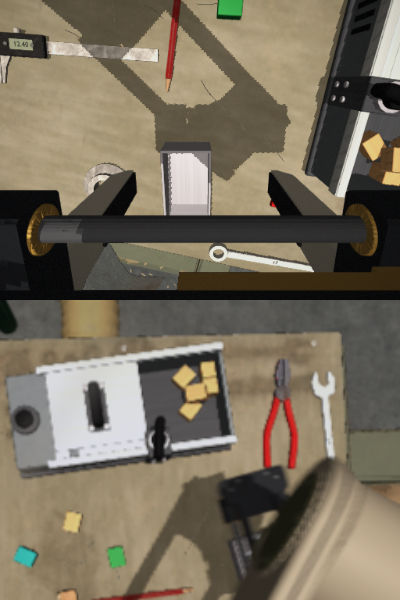

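The crops show the cup standing upright and empty, and all five blanks in the tub at about (195,385). The wooden stray has been knocked toward the machine, now at crop (72,522), while green is at (116,556) and turquoise at (26,556). I'll re-measure it.

```bash
cat >> h.py <<'E'
def blob(n,im,u0,v0,r,z):
    h=cv2.cvtColor(im,cv2.COLOR_RGB2HSV); c=h[v0,u0].astype(int); print("hsv",c)
    m=((abs(h[:,:,0].astype(int)-c[0])<6)&(h[:,:,1]>c[1]-45)&(h[:,:,2]>c[2]-60)).astype(np.uint8)
    q=np.zeros_like(m); q[max(0,v0-r):v0+r,max(0,u0-r):u0+r]=m[max(0,v0-r):v0+r,max(0,u0-r):u0+r]
    k,l=cv2.connectedComponents(q); ys,xs=np.nonzero(l==l[v0,u0])
    W=np.array([ray(n,x,y,z)[:2] for x,y in zip(xs,ys)]); rr=cv2.minAreaRect((W*1000).astype(np.float32)); print(len(xs),xs.mean(),ys.mean(),"rect mm",rr)
E
python3 - <<'E'
from h import *
im=cv2.imread("pics/t5.png")[:,:,::-1].copy()
blob("top",im,223,203,12,.022)
blob("top",im,249,223,12,.022)
E
```

```text
hsv [ 22 113 218]
117 222.71794871794873 202.86324786324786 rect mm ((479.1971130371094, 38.125144958496094), (24.6258602142334, 30.844745635986328), 74.72820281982422)
hsv [ 65 154 177]
96 249.39583333333334 223.63541666666666 rect mm ((423.5073547363281, -30.015472412109375), (28.834470748901367, 21.82419776916504), 9.958277702331543)
```

Request:
arm_command(
  plan=[
    [0.0066,0.029,-0.005,0,0,7,0.4],
    [0.0066,0.029,-0.005,0,0,7,0.4],
    [0.0066,0.029,-0.005,0,0,7,0.4],
    [0.0066,0.029,-0.005,0,0,7,0.4],
    [0.0066,0.029,-0.005,0,0,7,0.4],
    [0.0066,0.029,-0.005,0,0,7,0.4],
    [0.0066,0.029,-0.005,0,0,7,0.4],
    [0.0066,0.029,-0.005,0,0,7,0.4],
  ],
)

```text
clock: 25.97
eef_pos: [0.481, 0.0348, 0.1528]
tcp_rot: [[-0.943, 0.334, -0.005], [0.334, 0.943, -0.001], [0.005, -0.002, -1.0]]
contact_force: [0.1, -0.8, 0.4]
width: 0.065
finger_force: 0.0
```

Request:
arm_command(
  plan=[
    [0,0,-0.01,0,0,4.7,0.4],
    [0,0,0,0,0,0,0.4],
    [0,0,0,0,0,0,0.4],
  ],
)

```text
clock: 26.22
eef_pos: [0.4801, 0.0337, 0.1423]
tcp_rot: [[-0.965, 0.263, -0.007], [0.263, 0.965, -0.001], [0.007, -0.003, -1.0]]
contact_force: [-0.1, -0.2, 0.0]
width: 0.0651
finger_force: 0.0
```

Run:
```python
from h import *
st(); im=snap("wrist","w6.png")
u,v=px("wrist",[.4795,.038,.022]).round().astype(int); print(u,v)
for dv in (0,): blob("wrist",im,u,v,45,.022)
```

```text
t 26.22 p [0.4801 0.0337 0.1423] yawY 74.7 z [-0.007 -0.001 -1.   ] j [-2.000e+00 -7.900e+00  1.087e+02 -1.000e-01  7.960e+01 -7.680e+01] F [-0.1 -0.2  0. ] w 0.0651 ff 0.0
264 179
hsv [ 16 140 182]
802 263.0062344139651 178.49501246882792 rect mm ((478.8445129394531, 37.561241149902344), (23.464441299438477, 28.956052780151367), 74.6811752319336)
```

View pics/w6.png

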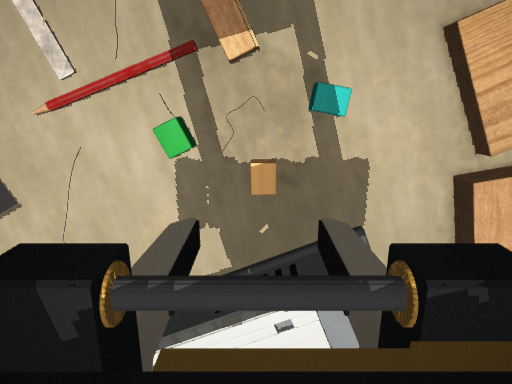

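The wooden stray at (263,178) lies centred between the fingers. Descend and grip.

Request:
arm_command(
  plan=[
    [0,0.004,-0.03,0,-0.4,0,0.4],
    [0,0,-0.035,0,0,0,0.4],
    [0,0,-0.035,0,0,0,0.4],
    [0,0,-0.02,0,0,0,0.4],
    [0,0,-0.012,0,0,0,0.4],
    [0,0,-0.004,0,0,0,0.4],
    [0,0,0,0,0,0,0.4],
    [0,0,0,0,0,0,0.4],
  ],
)

```text
clock: 26.93
eef_pos: [0.4814, 0.0377, 0.008]
tcp_rot: [[-0.965, 0.262, 0.003], [0.262, 0.965, -0.001], [-0.003, -0.0, -1.0]]
contact_force: [0.1, -0.2, 0.6]
width: 0.0653
finger_force: 0.0
```

Request:
arm_command(
  plan=[
    [0,0,0,0,0,0,0],
    [0,0,0,0,0,0,-0.3],
    [0,0,0,0,0,0,-1],
    [0,0,0,0,0,0,-1],
    [0,0,0,0,0,0,-1],
    [0,0,0,0,0,0,-1],
    [0,0,0,0,0,0,-1],
    [0,0,0,0,0,0,-1],
  ],
)

```text
clock: 27.6
eef_pos: [0.4804, 0.0386, 0.0069]
tcp_rot: [[-0.966, 0.26, 0.002], [0.26, 0.966, -0.001], [-0.002, -0.0, -1.0]]
contact_force: [-0.5, -0.1, 1.6]
width: 0.0239
finger_force: 30.0
```

Request:
arm_command(
  plan=[
    [0,0,0.02,0,0,0,-1],
    [0,0,0.04,0,0,0,-1],
    [0,0,0.04,0,0,0,-1],
    [0,0,0.04,0,0,0,-1],
    [0,0,0.04,0,0,0,-1],
    [0,0,0.02,0,0,0,-1],
    [0.022,-0.0215,0,0,0,2.5,-1],
    [0.022,-0.0215,0,0,0,2.5,-1],
  ],
)

```text
clock: 28.27
eef_pos: [0.5262, -0.0043, 0.2099]
tcp_rot: [[-0.985, 0.171, 0.007], [0.171, 0.985, -0.001], [-0.007, 0.0, -1.0]]
contact_force: [0.2, 0.8, -0.3]
width: 0.0239
finger_force: 30.0
```

Request:
arm_command(
  plan=[
    [0.022,-0.0215,0,0,0,2.5,-1],
    [0.022,-0.0215,0,0,0,2.5,-1],
    [0.022,-0.0215,0,0,0,2.5,-1],
    [0.022,-0.0215,0,0,0,2.5,-1],
    [0.022,-0.0215,0,0,0,2.5,-1],
    [0.022,-0.0215,0,0,0,2.5,-1],
    [0,0,0,0,0,0,-1],
    [0,0,-0.03,0,0,0,-1],
  ],
)

```text
clock: 28.93
eef_pos: [0.6604, -0.1359, 0.1822]
tcp_rot: [[-0.996, -0.084, 0.01], [-0.084, 0.996, -0.003], [-0.01, -0.004, -1.0]]
contact_force: [0.5, -0.7, 1.7]
width: 0.0236
finger_force: 30.0
```

Request:
arm_command(
  plan=[
    [0,0,-0.03,0,0,0,-1],
    [0,0,-0.03,0,0,0,-1],
    [0,0,-0.02,0,0,0,-1],
    [0,0,0,0,0,0,-1],
    [0,0,0,0,0,0,-1],
  ],
)

```text
clock: 29.35
eef_pos: [0.655, -0.1329, 0.0953]
tcp_rot: [[-0.996, -0.086, -0.002], [-0.086, 0.996, 0.001], [0.002, 0.001, -1.0]]
contact_force: [-0.3, 0.2, 0.6]
width: 0.024
finger_force: 30.0
```

Release, rise, look.

Request:
arm_command(
  plan=[
    [0,0,0,0,0,0,-0.2],
    [0,0,0,0,0,0,-0.2],
    [0,0,0,0,0,0,-0.1],
    [0,0,0,0,0,0,-0.1],
    [0,0,0.03,0,0,0,0],
    [0,0,0.04,0,0,0,0],
    [-0.03,0.02,0.04,0,0,0,0],
    [-0.03,0.03,0,0,0,0,0],
  ],
)

```text
clock: 30.02
eef_pos: [0.6082, -0.0916, 0.207]
tcp_rot: [[-0.996, -0.083, 0.015], [-0.083, 0.997, -0.004], [-0.015, -0.005, -1.0]]
contact_force: [2.0, -0.0, 1.7]
width: 0.0466
finger_force: 0.0
```

Run:
```python
from h import *
st(); w_=snap("wrist","w7.png"); t=snap("top","t7.png")
cv2.imwrite("pics/wt7.png",np.vstack([cv2.resize(w_,(400,300)),cv2.resize(t[70:250,170:410],(400,300))])[:,:,::-1])
```

```text
t 30.02 p [ 0.6082 -0.0916  0.207 ] yawY 94.8 z [ 0.015 -0.004 -1.   ] j [ -13.3    9.2   84.6   -0.    85.3 -108.1] F [ 2.  -0.   1.7] w 0.0466 ff 0.0
```

View pics/wt7.png

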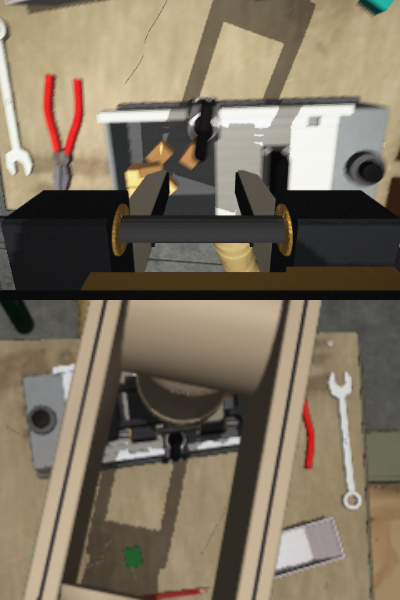

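Request:
arm_command(
  plan=[
    [0.011,0.028,-0.01,0,0,1,0],
    [0.011,0.028,-0.01,0,0,0.8,0],
    [0.0095,0.028,-0.01,0,0,0,0],
    [0,0,-0.02,0,0,0,0],
    [0,0,-0.02,0,0,0,0],
    [0,0,-0.02,0,0,0,0],
    [0,0,-0.008,0,0,0,0],
    [0,0,0,0,0,0,0],
  ],
)

```text
clock: 30.78
eef_pos: [0.6337, -0.0045, 0.0972]
tcp_rot: [[-0.993, -0.117, -0.003], [-0.117, 0.993, 0.0], [0.003, 0.001, -1.0]]
contact_force: [0.0, -0.2, -0.3]
width: 0.0466
finger_force: 0.0
```

Request:
arm_command(
  plan=[
    [0,0,0,0,0,0,0],
  ],
)

```text
clock: 30.87
eef_pos: [0.6354, -0.0048, 0.1001]
tcp_rot: [[-0.993, -0.117, 0.002], [-0.117, 0.993, -0.0], [-0.001, -0.0, -1.0]]
contact_force: [0.4, 0.1, -1.4]
width: 0.0466
finger_force: 0.0
```

Request:
arm_command(
  plan=[
    [0.004,-0.003,0.004,0,0,0,0],
    [0,0,0,0,0,0,-1],
    [0,0,0,0,0,0,-1],
    [0,0,0,0,0,0,-1],
    [0,0,0,0,0,0,-1],
    [0,0,0,0,0,0,-1],
    [0,0,0,0,0,0,-1],
    [0,0,0,0,0,0,-1],
  ],
)

```text
clock: 31.53
eef_pos: [0.6392, -0.0075, 0.1039]
tcp_rot: [[-0.993, -0.117, 0.002], [-0.117, 0.993, -0.0], [-0.002, -0.0, -1.0]]
contact_force: [-0.0, 1.2, 1.8]
width: 0.0156
finger_force: 30.0
```

Request:
arm_command(
  plan=[
    [0.001,-0.008,0,0,0,0,-1],
    [0.0021,-0.018,0,0,0,0,-1],
    [0.0021,-0.018,0,0,0,0,-1],
    [0.0021,-0.018,0,0,0,0,-1],
    [0.0021,-0.018,0,0,0,0,-1],
    [0.0021,-0.018,0,0,0,0,-1],
    [0.0021,-0.018,0,0,0,0,-1],
    [0,0,0,0,0,0,-1],
  ],
)

```text
clock: 32.2
eef_pos: [0.6529, -0.1274, 0.1039]
tcp_rot: [[-0.993, -0.114, 0.002], [-0.114, 0.993, -0.002], [-0.002, -0.002, -1.0]]
contact_force: [-1.9, -2.5, 3.5]
width: 0.0156
finger_force: 30.0
```

Request:
arm_command(
  plan=[
    [0.0006,-0.005,0,0,0,0,-1],
    [0.0003,-0.002,0,0,0,0,-1],
    [0,0,0,0,0,0,-1],
    [0,0,0,0,0,0,-1],
  ],
)

```text
clock: 32.53
eef_pos: [0.653, -0.1288, 0.1038]
tcp_rot: [[-0.993, -0.118, -0.0], [-0.118, 0.993, 0.002], [-0.0, 0.002, -1.0]]
contact_force: [-6.3, 4.3, 5.9]
width: 0.0161
finger_force: 30.0
```

Request:
arm_command(
  plan=[
    [0.0002,-0.002,0,0,0,0,-1],
    [0,0,0,0,0,0,-1],
    [0,0,0,0,0,0,-1],
  ],
)

```text
clock: 32.78
eef_pos: [0.653, -0.1288, 0.1038]
tcp_rot: [[-0.993, -0.119, -0.001], [-0.119, 0.993, 0.004], [0.0, 0.004, -1.0]]
contact_force: [-7.5, 11.0, 9.0]
width: 0.0161
finger_force: 30.0
```

Request:
arm_command(
  plan=[
    [-0.001,0.0025,0,0,0,0,-1],
    [0,0,0,0,0,0,0],
    [0,0,0,0,0,0,0],
    [0,0,0,0,0,0,0],
    [0,0,0.04,0,0,0,0],
    [0,0,0.04,0,0,0,0],
    [-0.03,0.016,0,0,0,-5,0],
    [-0.031,0.016,0,0,0,-5,0],
  ],
)

```text
clock: 33.45
eef_pos: [0.595, -0.0993, 0.1883]
tcp_rot: [[-0.998, 0.062, 0.01], [0.062, 0.998, -0.003], [-0.01, -0.002, -1.0]]
contact_force: [-0.3, 0.3, -1.0]
width: 0.0462
finger_force: 0.0
```

Request:
arm_command(
  plan=[
    [0,0,0,0,0,0,0],
    [0,0,0,0,0,0,0],
    [0,0,0,0,0,0,0],
  ],
)

```text
clock: 33.7
eef_pos: [0.5922, -0.0983, 0.1839]
tcp_rot: [[-0.998, 0.056, 0.002], [0.056, 0.998, -0.001], [-0.002, -0.001, -1.0]]
contact_force: [-0.1, 0.4, 0.1]
width: 0.0465
finger_force: 0.0
```

Run:
```python
from h import *
st()
```

```text
t 33.7 p [ 0.5922 -0.0983  0.1839] yawY 86.8 z [ 0.002 -0.001 -1.   ] j [ -14.3    8.4   87.9   -0.    83.6 -101.1] F [-0.1  0.4  0.1] w 0.0465 ff 0.0
```

Request:
arm_command(
  plan=[
    [-0.001,0.0035,-0.02,0,0,0,0],
    [0,0,-0.02,0,0,0,0],
    [0,0,-0.015,0,0,0,0],
    [0,0,-0.008,0,0,0,0],
    [0,0,0,0,0,0,0],
    [0,0,0,0,0,0,0],
  ],
)

```text
clock: 34.2
eef_pos: [0.5915, -0.0949, 0.1208]
tcp_rot: [[-0.998, 0.057, 0.001], [0.057, 0.998, -0.0], [-0.001, -0.0, -1.0]]
contact_force: [-0.3, 0.4, -0.8]
width: 0.0464
finger_force: 0.0
```

Request:
arm_command(
  plan=[
    [0,0,0,0,0,0,-1],
    [0,0,0,0,0,0,-1],
    [0,0,0,0,0,0,-1],
    [0,0,0,0,0,0,-1],
    [0,0,0,0,0,0,-1],
    [0,0,0,0,0,0,-1],
    [0,0,0,0,0,0,-1],
    [0,0,0,0,0,0,-1],
  ],
)

```text
clock: 34.87
eef_pos: [0.5911, -0.0949, 0.1212]
tcp_rot: [[-0.998, 0.057, 0.002], [0.057, 0.998, -0.001], [-0.002, -0.001, -1.0]]
contact_force: [-0.3, -1.5, 2.8]
width: 0.0127
finger_force: 30.0
```

Request:
arm_command(
  plan=[
    [0,0,0,0,0,-6,-1],
    [0,0,0,0,0,-6,-1],
    [0,0,0,0,0,-6,-1],
    [0,0,0,0,0,-6,-1],
    [0,0,0,0,0,-6,-1],
    [0,0,0,0,0,-6,-1],
    [0,0,0,0,0,-6,-1],
    [0,0,0,0,0,0,-1],
  ],
)

```text
clock: 35.53
eef_pos: [0.5905, -0.0962, 0.1212]
tcp_rot: [[-0.698, 0.716, 0.0], [0.716, 0.698, -0.004], [-0.003, -0.003, -1.0]]
contact_force: [-3.9, -6.3, 4.2]
width: 0.0127
finger_force: 30.0
```

Request:
arm_command(
  plan=[
    [-0.001,-0.001,0,0,0,-6,-1],
    [-0.0005,-0.0005,0,0,0,-6,-1],
    [0,0,0,0,0,-6,-1],
    [0,0,0,0,0,-6,-1],
    [0,0,0,0,0,-6,-1],
    [0,0,0,0,0,-6,-1],
    [0,0,0,0,0,-3,-1],
    [0,0,0,0,0,0,-1],
  ],
)

```text
clock: 36.2
eef_pos: [0.5892, -0.0969, 0.1212]
tcp_rot: [[-0.096, 0.995, -0.001], [0.995, 0.096, -0.003], [-0.003, -0.001, -1.0]]
contact_force: [-3.9, -4.3, 3.7]
width: 0.0128
finger_force: 30.1
```

Run:
```python
from h import *
st(); print(manip.get_obs()['ft_torque'])
```

```text
t 36.2 p [ 0.5892 -0.0969  0.1212] yawY 5.5 z [-0.001 -0.003 -1.   ] j [-14.2  10.7  92.   -0.2  77.2 -19.6] F [-3.9 -4.3  3.7] w 0.0128 ff 30.1
[-0.80309833  0.45776951  0.39720412]
```

Request:
arm_command(
  plan=[
    [0,0,0,0,0,0,0],
    [0,0,0,0,0,0,0],
    [0,0,0,0,0,0,0],
    [0,0,0,0,0,0,0],
    [0,0,0.03,0,0,0,0],
    [0,0,0.04,0,0,0,0],
    [0,0.02,0.03,0,0,0,0],
    [0.01,0.04,0.02,0,0,0,0],
  ],
)

```text
clock: 36.87
eef_pos: [0.5993, -0.0422, 0.2435]
tcp_rot: [[-0.096, 0.995, 0.004], [0.995, 0.096, -0.004], [-0.004, 0.004, -1.0]]
contact_force: [0.5, 0.9, -0.1]
width: 0.0464
finger_force: 0.0
```

Request:
arm_command(
  plan=[
    [0.005,0.04,0,0,0,0,-1],
    [0.005,0.04,0,0,0,0,-1],
    [0,0,0,0,0,0,-1],
    [0,0,0,0,0,0,-1],
  ],
)

```text
clock: 37.2
eef_pos: [0.6085, 0.0428, 0.2387]
tcp_rot: [[-0.104, 0.995, -0.0], [0.995, 0.104, -0.001], [-0.001, -0.0, -1.0]]
contact_force: [-0.2, -0.5, 0.9]
width: 0.0242
finger_force: 0.0
```

Run:
```python
from h import *
st(); w_=snap("wrist","w8.png"); t=snap("top","t8.png")
rec("wrist","start_top",2); rec("wrist","lock_knob",2); rec("wrist","cover_grip",2)
for z in (.09,.1,.11,.12,.13): print(z,px("wrist",ray("top",194.5,141.2,z)))
cv2.imwrite("pics/w8c.png",w_[:,:,::-1])
```

```text
t 37.2 p [0.6085 0.0428 0.2387] yawY 6.0 z [-0.    -0.001 -1.   ] j [-0.7  8.6 81.9 -0.1 89.5 -6.7] F [-0.2 -0.5  0.9] w 0.0242 ff 0.0
wrist start_top 0.55 [0.625 0.092 0.108] [283. 123.]
wrist lock_knob 0.97 [ 0.59  -0.103  0.147] [225. 333.]
wrist cover_grip 0.93 [ 0.63  -0.123  0.098] [265. 319.]
wrist cover_grip 0.56 [0.694 0.212 0.034] [359.   5.]
0.09 [287.49956717 114.80567897]
0.1 [286.07436414 116.92558035]
0.11 [284.5577028 119.1815203]
0.12 [282.94048771 121.58702774]
0.13 [281.21237601 124.15748701]
```

View pics/w8c.png

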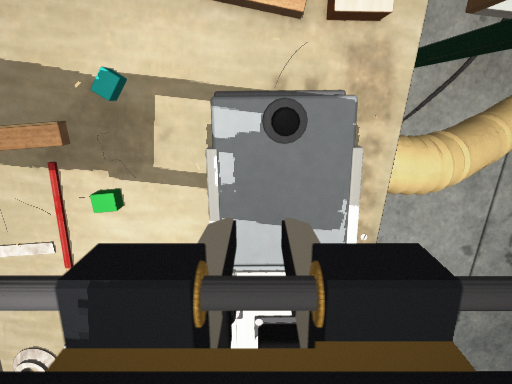

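Request:
arm_command(
  plan=[
    [0.0098,0.0255,0,0,0,0,-1],
    [0.0097,0.0255,0,0,0,0,-1],
    [0,0,-0.03,0,0,0,-1],
    [0,0,-0.035,0,0,0,-1],
    [0,0,-0.03,0,0,0,-1],
    [0,0,0,0,0,0,-1],
    [0,0,0,0,0,0,-1],
    [0,0,0,0,0,0,-1],
  ],
)

```text
clock: 38.12
eef_pos: [0.629, 0.0905, 0.146]
tcp_rot: [[-0.098, 0.995, 0.002], [0.995, 0.098, -0.002], [-0.002, 0.002, -1.0]]
contact_force: [0.5, 0.2, 1.2]
width: 0.0003
finger_force: 0.0
```

Request:
arm_command(
  plan=[
    [0,0,-0.005,0,0,0,-1],
    [0,0,-0.005,0,0,0,-1],
    [0,0,-0.005,0,0,0,-1],
    [0,0,-0.003,0,0,0,-1],
    [0,0,0,0,0,0,-1],
    [0,0,0,0,0,0,-1],
  ],
)

```text
clock: 38.62
eef_pos: [0.6278, 0.0913, 0.1257]
tcp_rot: [[-0.1, 0.995, -0.001], [0.995, 0.1, -0.002], [-0.002, -0.001, -1.0]]
contact_force: [-0.8, 0.8, 1.1]
width: 0.0005
finger_force: 0.0
```

Request:
arm_command(
  plan=[
    [0,0.002,-0.004,0,0,0,-1],
    [0,0,-0.003,0,0,0,-1],
    [0,0,-0.003,0,0,0,-1],
    [0,0,0,0,0,0,-1],
    [0,0,0,0,0,0,-1],
  ],
)

```text
clock: 39.03
eef_pos: [0.6277, 0.0933, 0.1155]
tcp_rot: [[-0.1, 0.995, -0.001], [0.995, 0.1, -0.002], [-0.002, -0.001, -1.0]]
contact_force: [0.7, 0.8, -0.9]
width: 0.0007
finger_force: 0.0
```

Run:
```python
from h import *
st()
```

```text
t 39.03 p [0.6277 0.0933 0.1155] yawY 5.7 z [-0.001 -0.002 -1.   ] j [ 3.9 16.6 85.7 -0.1 77.7 -1.8] F [ 0.7  0.8 -0.9] w 0.0007 ff 0.0
```

Request:
arm_command(
  plan=[
    [0,0,-0.003,0,0,0,-1],
    [0,0,-0.002,0,0,0,-1],
    [0,0,0,0,0,0,-1],
    [0,0,0,0,0,0,-1],
  ],
)

```text
clock: 39.37
eef_pos: [0.6281, 0.0933, 0.1111]
tcp_rot: [[-0.1, 0.995, 0.0], [0.995, 0.1, -0.002], [-0.002, -0.0, -1.0]]
contact_force: [-0.9, 0.2, 0.2]
width: 0.0004
finger_force: 0.7
```

Request:
arm_command(
  plan=[
    [0,0,-0.002,0,0,0,-1],
    [0,0,-0.002,0,0,0,-1],
    [0,0,0,0,0,0,-1],
    [0,0,0,0,0,0,-1],
  ],
)

```text
clock: 39.7
eef_pos: [0.6283, 0.0933, 0.1072]
tcp_rot: [[-0.1, 0.995, 0.0], [0.995, 0.1, -0.002], [-0.002, 0.0, -1.0]]
contact_force: [-0.1, 0.7, 3.9]
width: 0.0008
finger_force: 1.8
```

Request:
arm_command(
  plan=[
    [0,0,-0.002,0,0,0,-1],
    [0,0,-0.002,0,0,0,-1],
    [0,0,-0.001,0,0,0,-1],
    [0,0,0,0,0,0,-1],
    [0,0,0,0,0,0,-1],
    [0,0,0,0,0,0,-1],
  ],
)

```text
clock: 40.2
eef_pos: [0.6285, 0.0933, 0.105]
tcp_rot: [[-0.1, 0.995, 0.001], [0.995, 0.1, -0.002], [-0.002, 0.001, -1.0]]
contact_force: [-9.7, -0.2, 21.6]
width: 0.0007
finger_force: 11.0
```

Request:
arm_command(
  plan=[
    [0,0,0.01,0,0,0,-1],
    [0,0,0.03,0,0,0,-1],
    [0,0,0.04,0,0,0,-1],
    [-0.02,0,0.04,0,0,0,-1],
    [-0.04,0.01,0.01,0,0,0,-1],
    [-0.04,0.01,0,0,0,0,-1],
    [-0.04,0.01,0,0,0,0,-1],
    [0,0,0,0,0,0,-1],
  ],
)

```text
clock: 40.87
eef_pos: [0.4829, 0.1244, 0.2266]
tcp_rot: [[-0.102, 0.995, -0.007], [0.995, 0.102, -0.001], [-0.001, -0.007, -1.0]]
contact_force: [-0.5, 0.4, -1.5]
width: 0.0004
finger_force: 0.0
```

Request:
arm_command(
  plan=[
    [-0.02,0.035,0,0,0,0,-1],
    [-0.02,0.035,0,0,0,0,-1],
    [-0.02,0.035,0,0,0,0,-1],
    [0,0.035,0,0,0,0,-1],
    [0,0.035,0,0,0,0,-1],
    [0,0.035,0,0,0,0,-1],
    [0,0,0,0,0,0,-1],
    [0,0,0,0,0,0,-1],
  ],
)

```text
clock: 41.53
eef_pos: [0.4292, 0.3344, 0.2279]
tcp_rot: [[-0.103, 0.995, -0.002], [0.995, 0.103, -0.003], [-0.002, -0.002, -1.0]]
contact_force: [0.8, -1.1, -0.4]
width: 0.0004
finger_force: 0.0
```

Run:
```python
from h import *
st(); t=snap("top","t9.png"); cv2.imwrite("pics/t9c.png",cv2.resize(t[70:270,125:405],(800,571))[:,:,::-1])
```

```text
t 41.53 p [0.4292 0.3344 0.2279] yawY 5.9 z [-0.002 -0.003 -1.   ] j [32.6 -1.2 93.3 -0.1 88.1 26.7] F [ 0.8 -1.1 -0.4] w 0.0004 ff 0.0
```

View pics/t9c.png

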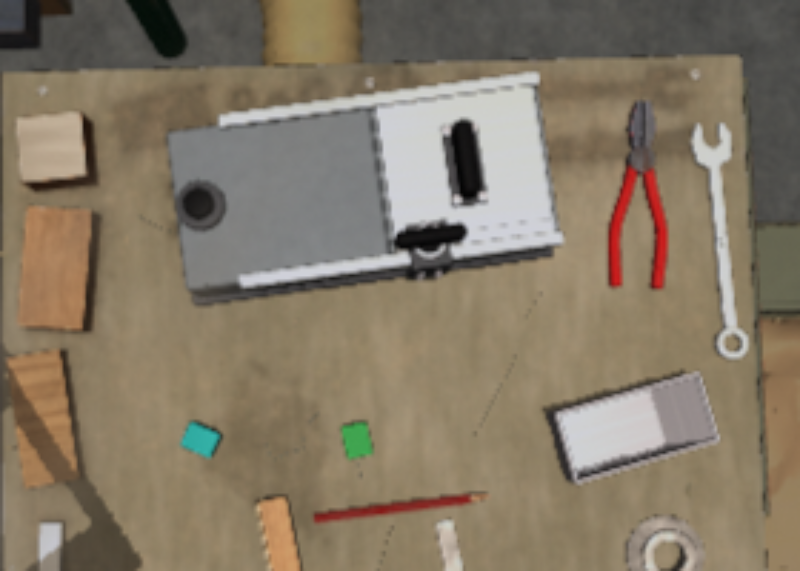

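The final view shows the cover shut at (470,160), the knob wing locked at (430,235), the cup empty and upright at (637,428), and no wooden blank left on the table. The other tools, offcuts and look-alikes lie where they were.

```bash
python3 -c "
from h import *
print(manip.finish_job())"
```

```text
the job is handed in; nothing more can be done
None
```

The job is handed in, with no verdict returned: the five blanks from the cup and the one stray went into the tub, the empty cup stands upright on the table, the cover is shut, the knob was turned back to locked, and the start button was pressed last, about 41 s into the 210 s allowed.

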